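Clear the probe case at the test bench

ROBOT

A 6-joint arm with a two-finger parallel gripper is mounted at the origin on the work surface. World frame = base frame: x ahead of the robot, y to its left, z up, the work surface at z = 0. Lengths are in mm, angles in rad, forces in N, time in s.
With the tool pointing down it reaches from about 350 to 775 mm from the base axis. Payload 7.3 kg.
Tool frame: the origin (TCP) lies midway between the tips of the shut fingers; the grasp point (between the pads) lies 19 mm behind it (bot.hold_point_z is the distance from the TCP to the grasp point, in mm); z points along the fingers, y is the direction in which the jaws open and shut (so a half turn about z gives the same grasp; the last joint's range is limited). The gripper opens to 92 mm and grips with 3 to 60 N. Pads are 19 mm wide; open, the fingers measure 130 mm over their backs; the gripper's body (75 mm by 190 mm) begins 47 mm behind the grasp point.
Start: joints at [-1.42, 0.342, 1.524, -0, 1.275, -0.146], TCP at [153.565, -502.059, 226.741] pointing down, gripper open.
Joint ranges: [-2.53, 2.53], [-0.77, 2.02], [0.04, 2.7], [-1, 4.14], [0.28, 2.66], [-3.11, 3.11]. Speed limits (rad/s): [2.57, 2.57, 3.14, 3.14, 3.14, 3.14].

INTERFACE

Orientations are given as [roll, pitch, yaw] about the fixed x, y, z axes, in that order (R = Rz(yaw) Ry(pitch) Rx(roll)).
In Python, from plant import bot gives the robot as it stands.
- The arm moves only by the tool servo_tool, never from a script. Its argument "series" is a list of rows, each a list of 5 numbers: the opening, from 0 (shut) to 1 (fully open), then the shift along the tool's x, y, z each as a share of 50 mm, from -1 to 1, then the turn about the tool's z as a share of 90 degrees, from -1 to 1. In form: [[gripper, tx, ty, tz, spin], ...]. A call has 1 to 20 rows; each row shifts and turns the commanded pose from where the row before left it, along the tool's axes as they then stand; what a row does not reach is not made up. A row lasts 1/8 s, in which the tool goes at most 62.5 mm and 10.7 degrees, less where a joint would pass 70% of its speed; a pose out of reach is approached as far as the arm can. A call with a number of a shift or a turn outside -1 to 1 is refused whole. A call with a gripper value outside its range is refused whole. The fingers move at their own pace and stop on an object; the grip force is fixed at half the most. Time passes only in rows, so rows that do not move let the fingers close. It gives the time, the measured TCP pose, the force and the opening at its end, in the units of the state.
- bot.get_obs(): the state, without advancing time (a new reading comes with each control period).
- bot.capture(name): name is "scene" or "top"; returns the picture (480x640x3 uint8, red, green, blue); there is no depth.
- bot.camera_model(name): a dict with "mtx" (3x3 intrinsics, pixels), "distortion" ([k1, k2, p1, p2, k3] as OpenCV has them; the pictures are not rectified), "world_from_camera" (4x4, takes a point from camera to world coordinates). Camera axes: x right, y up, looking along -z (the intrinsics and any distortion apply to the point x, -y, -z); pixel columns grow to the right and rows downward; lengths in mm; the calibration is good to about 2 mm. A picture is of the moment at which its call begins. camera_model takes no time and is no camera call.
- bot.close_job(): hands the job in, once; it reports no verdict.
Trained networks look in the newest picture that a camera, given by its name, has taken for a name from the list of things; names that differ only in an ending like _2 or _b are one class to them, and where a whole thing is asked for, a point or a joint stands for the part that bears it (a point fixed in the world has none). Each returns a list of dicts, best first, with "p" (0 to 1); they miss things now and then, are a little off and sometimes report something else, mostly with a low value. They report only what shows in the picture. A call takes as long as a camera call.
- bot.outline_of(camera, label): "mask" (480x640 bool, what is visible of it).
- bot.pinpoint(camera, label): "point" ([x, y, z] in mm, in the coordinates of the camera as it stood for that picture, good to about 4 mm: a listed point, or the origin of a listed thing).
The state is a dict: "time": time; "joint_positions": joint angles; "dq": joint speeds; "tau": joint torques, N m; "tool_pos": TCP position; "tcp_rot": TCP orientation; "contact_force": force on the tool from outside, world axes, zero at the start; "moment": the same for the moment, N m; "grip_width": finger opening in mm.
Only numpy, scipy, OpenCV 4.12 (cv2) and the standard library are available. Lean on these libraries where they do the work, as an engineer would, in place of code of your own. Each camera call takes 0.05 s, during which the arm holds its last target.

TASK

Switch the bench off by pressing the long red bar on the power box right down at its centre, so that both ends go down evenly, hold it down for a good second and let it come up again. Then empty the probe case: for every probe in it flick open the small white cap with the orange thumb tab at its pocket, ease the probe out by its protruding handle (it is a snug fit, small wiggles help) and lay it flat inside the green tray; leave all the caps pressed shut. Last of all press the bar evenly down for a good second once more to switch the bench back on, and leave the other things on the bench where they are.

Things in the scene. Friction and masses are not known exactly. Their poses are not given: they have to be found in the camera images.
- power_box: Grey power box, fixed, 120 (x) x 190 (y) x 40 mm high; a raised rib with sockets (22 mm wide, top 64 mm up) runs along its +x edge. Origin: centre of its underside on the table, z up. It carries the red bar; the bar's length lies along the box's y.
- bar (a joint): Swing of the red bar about a hinge that runs along the box's y at x = +32, z = 60 mm in the box's frame: 0 = up (at rest), 0.2 rad = fully down (the bar's middle 9 mm lower). A spring lifts it again; about 4 to 5 N at its middle line holds it fully down. Press straight down.
- bar_rock (a joint): Rocking of the red bar end to end about its centre (rad, 0 = level, at most 0.08 either way; spring 4 N m per rad). Pressing away from the centre rocks it, so that one end stays up.
- bar_mid (a point): Centre of the red bar's top face, at x = -13, y = 0, z = 67 mm in the power box's frame when up; a thin white line marks it. The bar is 28 mm wide (x), 160 mm long (y) and 14 mm thick. Axes as the power box's when up.
- bar_left (a point): Point on the bar's top face 75 mm from its centre, towards the box's +y: 67 mm above the table when up, 58 when evenly down. The press counts when both end points are at least 6 mm lower than at rest at the same moment (kept for 0.8 s).
- bar_right (a point): Point on the bar's top face 75 mm from its centre, towards the box's -y; otherwise as bar_left.
- case: Probe case, fixed, grey with dark foam, 100 (x) x 204 (y) x 50 mm high. Origin: centre of its underside, z up; front face at x = -50 mm. Three open-topped pockets 18 mm wide run along x, at y = -68, 0, +68 mm (pocket 0, 1, 2), open at the front, floor 30 mm above the table, reaching back to x = +44 mm. Empty pockets have their caps shut.
- case_mouth (a point): Middle of the case's front edge at the height of the pocket floors (x = -50, y = 0, z = 30 mm in the case's frame). A sprung foam cheek in each pocket squeezes the probe: drawing it out towards the case's -x, level, takes about 5 to 9 N; after 50 mm the handle is free of the foam, after 85 mm the tip is clear of the case.
- tray: Green open tray, fixed, 190 (x) x 160 (y) x 16 mm high, walls and floor 5 mm thick. Origin: centre of its underside, z up.
- cap0 (a joint): Angle of the white flip cap of pocket 0 (y = -68 mm in the case): 0 = shut, 1.1 rad = wide open (tipped up and back towards the case's +x). A stiff hinge: it stays where it is left (0.03 N m). Pushing the front of its tab, at its upper half, towards +x flips it open; pushing the tab back from behind, near its top, then down, shuts it. A lip under the shut cap stops the black stud of the probe, so the probe comes out only with the cap open.
- cap0_hinge (a point): Hinge line of cap 0 (along the case's y), at x = -34, y = -68, z = 54 mm in the case's frame; axes as the case's. The shut cap is a plate 26 mm wide from the hinge 16 mm forward (to -x), its top 8 mm above the hinge line; at its front edge stands an orange thumb tab 4 mm thick, 22 mm wide, its top 28 mm above the hinge line. 
- cap1 (a joint): Angle of the white flip cap of pocket 1 (y = 0 mm in the case): 0 = shut, 1.1 rad = wide open (tipped up and back towards the case's +x). A stiff hinge: it stays where it is left (0.03 N m). Pushing the front of its tab, at its upper half, towards +x flips it open; pushing the tab back from behind, near its top, then down, shuts it. A lip under the shut cap stops the black stud of the probe, so the probe comes out only with the cap open.
- cap1_hinge (a point): Hinge line of cap 1 (along the case's y), at x = -34, y = 0, z = 54 mm in the case's frame; axes as the case's. The shut cap is a plate 26 mm wide from the hinge 16 mm forward (to -x), its top 8 mm above the hinge line; at its front edge stands an orange thumb tab 4 mm thick, 22 mm wide, its top 28 mm above the hinge line. 
- cap2 (a joint): Angle of the white flip cap of pocket 2 (y = 68 mm in the case): 0 = shut, 1.1 rad = wide open (tipped up and back towards the case's +x). A stiff hinge: it stays where it is left (0.03 N m). Pushing the front of its tab, at its upper half, towards +x flips it open; pushing the tab back from behind, near its top, then down, shuts it. A lip under the shut cap stops the black stud of the probe, so the probe comes out only with the cap open.
- cap2_hinge (a point): Hinge line of cap 2 (along the case's y), at x = -34, y = 68, z = 54 mm in the case's frame; axes as the case's. The shut cap is a plate 26 mm wide from the hinge 16 mm forward (to -x), its top 8 mm above the hinge line; at its front edge stands an orange thumb tab 4 mm thick, 22 mm wide, its top 28 mm above the hinge line. 
- probe_red: Test probe, red, 60 g: a square handle 110 x 18 x 18 mm along its x, with black rings, then a steel tip 6 mm thick, 30 mm long at its +x end; a black stud 8 mm high, 6 mm long on top (+z), 16 mm ahead of the origin. Origin: middle of the handle's axis. At first it lies in a pocket, x along the case's, on the pocket floor, about 60 mm of handle sticking out at the front. May be absent.
- probe_red_tail (a point): Handle end of the red probe (x = -55 mm).
- probe_red_tip (a point): Point of the red probe (x = +85 mm).
- probe_yellow: Test probe, yellow, 60 g: a square handle 110 x 18 x 18 mm along its x, with black rings, then a steel tip 6 mm thick, 30 mm long at its +x end; a black stud 8 mm high, 6 mm long on top (+z), 16 mm ahead of the origin. Origin: middle of the handle's axis. At first it lies in a pocket, x along the case's, on the pocket floor, about 60 mm of handle sticking out at the front. May be absent.
- probe_yellow_tail (a point): Handle end of the yellow probe (x = -55 mm).
- probe_yellow_tip (a point): Point of the yellow probe (x = +85 mm).
- probe_blue: Test probe, blue, 60 g: a square handle 110 x 18 x 18 mm along its x, with black rings, then a steel tip 6 mm thick, 30 mm long at its +x end; a black stud 8 mm high, 6 mm long on top (+z), 16 mm ahead of the origin. Origin: middle of the handle's axis. At first it lies in a pocket, x along the case's, on the pocket floor, about 60 mm of handle sticking out at the front. May be absent.
- probe_blue_tail (a point): Handle end of the blue probe (x = -55 mm).
- probe_blue_tip (a point): Point of the blue probe (x = +85 mm).

How it is judged:
By the outcome, as a careful person would: the job done as asked, in the order asked, and still so for the second after the job is handed in, with the robot touching nothing.
Of probe_red, probe_yellow, probe_blue only 2 to 3 are there at a start; the rules pass over those that are not, and their reading is None.
At some moment in a run one of probe_red, probe_yellow, probe_blue may be knocked a few centimetres aside while the robot is not near it.
Once in a run the grip may slacken for a moment while it holds something.
It also fails if it takes over 210 s, if anything falls off the work surface, if the arm or the gripper's body presses on something with over 40 N, if the wrist force passes 120 N, or if a joint passes its speed limit or range.

## Working session

There is one attempt and no reset: what is moved stays moved. The work goes in short steps, Python scripts to look and compute and a tool call to move; the robot and the scene stay as the last step left them, time stands still between calls to the robot, and variables do not carry over. Pictures are saved under pics/ and viewed, and the job is handed in when it is done.

Besides the shell and the picture viewer there is one more tool, called after "Emit:" as name([rows], argument=value, ...), one row to a line, values as JSON. servo_tool: Moves the arm, as the interface text tells. Shift numbers are shares of 50 mm and turn numbers shares of 90 degrees, none past 1 either way. Its arguments: {"type":"object","properties":{"series":{"type":"array"}},"required":["series"]}

```bash
ls; mkdir -p pics; python3 - <<'E'
from plant import bot
import cv2
print(bot.get_obs())
for n in ("scene","top"):
    im=bot.capture(n); cv2.imwrite(f"pics/{n}0.png",im[:,:,::-1]); m=bot.camera_model(n); print(n,m)
E
```

```text
pics
{'time': 0.0, 'joint_positions': array([-1.41999624e+00,  3.42744699e-01,  1.52502196e+00, -5.09327464e-05,
        1.27538571e+00, -1.45994817e-01]), 'dq': array([ 0.00018395,  0.00075534, -0.00111686,  0.00068929,  0.00140623,
        0.0006653 ]), 'tau': array([ 4.13088837e-04, -4.31246674e+01, -2.44222641e+01,  7.17507885e-02,
        5.59083035e-02, -1.30196536e-04]), 'tool_pos': array([ 153.48674674, -501.63591739,  226.03182983]), 'tcp_rot': array([-3.14004245e+00, -1.78716542e-04,  2.96809629e-01]), 'contact_force': array([-0.43108307, -0.66898373,  0.16264557]), 'moment': array([ 0.02967009, -0.04285073, -0.00777748]), 'grip_width': 91.52180615631082}
scene {'mtx': array([[605.21081339,   0.        , 320.32474517],
       [  0.        , 605.21081339, 229.33308699],
       [  0.        ,   0.        ,   1.        ]]), 'distortion': array([-0.17449055,  0.        ,  0.        ,  0.        ,  0.        ]), 'world_from_camera': array([[-2.86300970e-01, -7.64876320e-01,  5.77058029e-01,
         1.26386994e+03],
       [ 9.58057120e-01, -2.36441270e-01,  1.61932334e-01,
         2.15852037e+02],
       [ 1.25821253e-02,  5.99215938e-01,  8.00488569e-01,
         1.07490631e+03],
       [ 0.00000000e+00,  0.00000000e+00,  0.00000000e+00,
         1.00000000e+00]])}
top {'mtx': array([[607.54945065,   0.        , 312.47376278],
       [  0.        , 607.54945065, 240.54450182],
       [  0.        ,   0.        ,   1.        ]]), 'distortion': array([-0.0942684,  0.       ,  0.       ,  0.       ,  0.       ]), 'world_from_camera': array([[-2.91250286e-02,  9.90803951e-01, -1.32133506e-01,
         3.74289744e+02],
       [-9.99336769e-01, -3.17531119e-02, -1.78258854e-02,
        -7.83221248e+00],
       [-2.18576077e-02,  1.31526692e-01,  9.91071629e-01,
         1.30255786e+03],
       [ 0.00000000e+00,  0.00000000e+00,  0.00000000e+00,
         1.00000000e+00]])}
```

View pics/scene0.png

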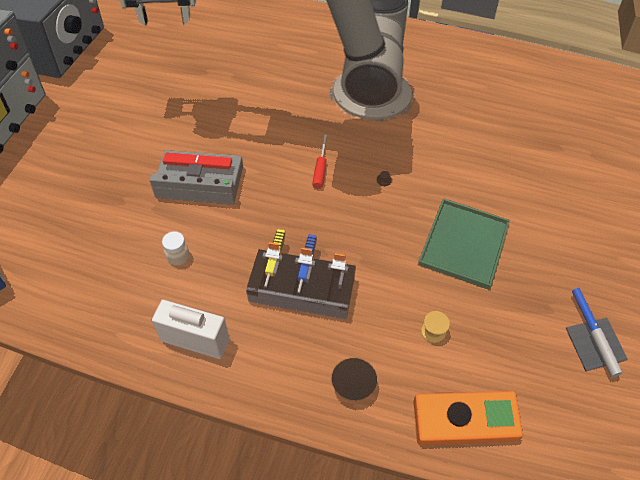

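View pics/top0.png

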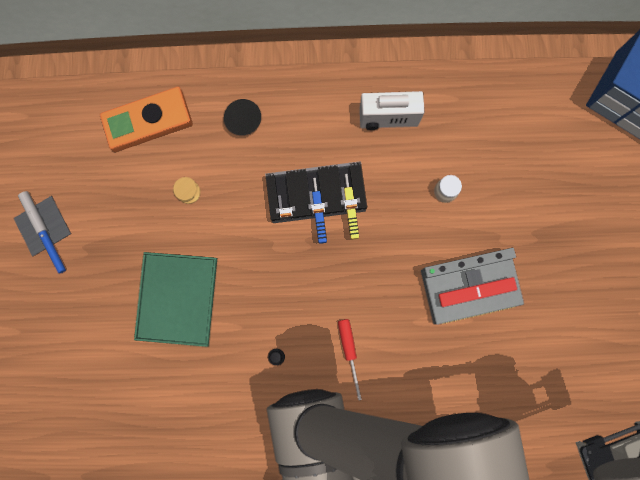

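```bash
cat > h.py <<'E'
from plant import bot
import numpy as np, cv2
def proj(n,P):
    m=bot.camera_model(n);T=np.linalg.inv(m["world_from_camera"])
    P=np.atleast_2d(np.array(P,float));c=P@T[:3,:3].T+T[:3,3]
    c=c*[1,-1,-1]
    return cv2.projectPoints(c.reshape(-1,1,3),np.zeros(3),np.zeros(3),m["mtx"],m["distortion"])[0].reshape(-1,2)
def ray(n,uv,z):
    m=bot.camera_model(n);T=m["world_from_camera"]
    u=cv2.undistortPoints(np.array(uv,float).reshape(-1,1,2),m["mtx"],m["distortion"]).reshape(-1,2)
    d=np.c_[u[:,0],-u[:,1],-np.ones(len(u))]@T[:3,:3].T
    o=T[:3,3]; t=(np.atleast_1d(z)-o[2])/d[:,2]
    return o+d*t[:,None]
def pin(n,l):
    T=bot.camera_model(n)["world_from_camera"]
    return [(round(r["p"],2),(T[:3,:3]@np.array(r["point"])+T[:3,3]).round(1)) for r in bot.pinpoint(n,l)]
E
python3 - <<'E'
from h import *
for l in ["power_box","bar_mid","bar_left","bar_right","case","case_mouth","tray","cap0_hinge","cap1_hinge","cap2_hinge","probe_red","probe_yellow","probe_blue","probe_red_tail","probe_yellow_tail","probe_blue_tail"]:
    print(l,"S",pin("scene",l)[:2],"T",pin("top",l)[:2])
print(bot.get_obs()["time"])
E
```

```text
power_box S [(0.6, array([ 438.2, -318.3,   -1.2]))] T [(0.57, array([ 434.1, -321.3,   -3. ]))]
bar_mid S [(0.75, array([ 423.7, -315.3,   66.6])), (0.71, array([ 4.375e+02, -3.166e+02, -3.000e-01]))] T [(0.55, array([ 424.1, -321.6,   69.2]))]
bar_left S [(0.73, array([ 409.6, -241.9,   68.5]))] T [(0.68, array([ 409.5, -243.7,   69.7]))]
bar_right S [(0.73, array([ 441.9, -390.5,   66.4]))] T [(0.75, array([ 434.7, -393.1,   67. ]))]
case S [(0.89, array([648.2,   6.1,   2.1]))] T [(0.78, array([6.485e+02, 7.400e+00, 3.000e-01])), (0.7, array([ 437. , -393.5,   67.8]))]
case_mouth S [(0.95, array([599.5,   3.8,  30.2])), (0.51, array([598.4, -69.2,  41.6]))] T [(0.98, array([599. ,  -3.7,  34.5])), (0.17, array([ 439.7, -393.4,   66.5]))]
tray S [(0.56, array([430.9, 315.4,  -1.9])), (0.18, array([538.2,  -6.3,  38.3]))] T [(0.85, array([430.6, 308.7,   1.8])), (0.27, array([ 437.5, -388.5,   67.9]))]
cap0_hinge S [(0.63, array([623.4, -64.4,  49.6]))] T [(0.61, array([620.2, -64.9,  55.6]))]
cap1_hinge S [(0.82, array([614.7,   4.5,  55.7])), (0.36, array([649.6,   3.6,  -0.7]))] T [(0.64, array([6.151e+02, 5.000e-01, 5.490e+01]))]
cap2_hinge S [(0.65, array([607.9,  70.6,  51.8])), (0.45, array([620.9, -63.2,  51.7]))] T [(0.69, array([604.8,  68.3,  56.5]))]
probe_red S [(0.33, array([650. ,   2.6,   1.5]))] T []
probe_yellow S [(0.85, array([596.6, -67.7,  39.5]))] T [(0.57, array([603. ,  66.9,  55.7]))]
probe_blue S [(0.83, array([595.1,  -0.7,  36.8]))] T [(0.62, array([589.9,  -2.4,  40.2]))]
probe_red_tail S [] T []
probe_yellow_tail S [(0.64, array([540.7, -70.7,  40.1])), (0.4, array([ 409.6, -242.2,   66.7]))] T [(0.83, array([543.4, -74.6,  40.9])), (0.72, array([ 421.7, -319.3,   65.6]))]
probe_blue_tail S [(0.74, array([535.9,  -5.7,  35.5])), (0.31, array([618.5, -68.6,  47.9]))] T [(0.72, array([537.7,  -8.9,  40.2]))]
1.7
```

Yellow is in pocket 0 and blue in pocket 1; pocket 2 is empty. In the top view the bar's white line is at about (479,292). I'll fit the poses next and check them on overlays.

```bash
cat >> h.py <<'E'
def M(p,P):
    x,y,a=p;P=np.atleast_2d(np.array(P,float));c,s=np.cos(a),np.sin(a)
    return np.c_[x+c*P[:,0]-s*P[:,1],y+s*P[:,0]+c*P[:,1],P[:,2]]
def rect(x0,x1,y0,y1,z): return [[x0,y0,z],[x1,y0,z],[x1,y1,z],[x0,y1,z]]
E
cat > ov.py <<'E'
from h import *
def overlay(n,im,box,case,tray,f,crop,sc=3):
    im=cv2.resize(im[crop[1]:crop[3],crop[0]:crop[2]],None,fx=sc,fy=sc,interpolation=cv2.INTER_CUBIC)
    def poly(p,P,c):
        q=((proj(n,M(p,P))-crop[:2]+.5)*sc*8).astype(np.int32); cv2.polylines(im,[q],True,c,1,cv2.LINE_AA,3)
    for p,P,c in [(box,rect(-60,60,-95,95,40),(255,255,0)),(box,rect(-27,1,-80,80,67),(0,255,0)),(box,rect(-27,1,-.5,.5,67),(0,0,0)),(case,rect(-50,50,-102,102,50),(255,255,0)),(tray,rect(-95,95,-80,80,16),(255,0,255))]+[(case,rect(-50,-46,y-11,y+11,82),(255,0,255)) for y in(-68,0,68)]+[(case,rect(-110,0,y-9,y+9,48),(0,255,255)) for y in(-68,0)]: poly(p,P,c)
    cv2.imwrite(f,im[:,:,::-1])
E
python3 - <<'E'
from ov import *
from scipy.optimize import least_squares
t=bot.capture("top"); s=bot.capture("scene"); np.savez("im.npz",t=t,s=s)
def cnt(n,l,p):
    r=[q for q in bot.outline_of(n,l) if q["p"]>.4]
    m=r[0]["mask"].astype(np.uint8); print(n,l,r[0]["p"],m.sum()); return m
res={}
for l,p0,quad in [("case",(648,6,.114),None),("tray",(431,312,-.05),rect(-95,95,-80,80,16)),("power_box",(436,-320,.19),None)]:
    masks=[(n,cnt(n,l,0)) for n in("top","scene")]
    sz={"case":[rect(-50,50,-102,102,0),rect(-50,50,-102,102,50)],"tray":[rect(-95,95,-80,80,0),rect(-95,95,-80,80,16)],"power_box":[rect(-60,60,-95,95,0),rect(-60,60,-95,95,40),rect(38,60,-95,95,64)]}[l]
    P=sum(sz,[])
    def cost(p):
        e=0
        for n,m in masks:
            h=cv2.convexHull((proj(n,M(p,P))*16).astype(np.int32).reshape(-1,1,2))
            g=np.zeros_like(m);cv2.fillConvexPoly(g,h,1,cv2.LINE_8,4); e+=1-(g&m).sum()/(g|m).sum()
        return e
    from scipy.optimize import minimize
    r=minimize(cost,p0,method="Nelder-Mead",options=dict(initial_simplex=[p0,(p0[0]+5,p0[1],p0[2]),(p0[0],p0[1]+5,p0[2]),(p0[0],p0[1],p0[2]+.05)]))
    print(l,r.x.round(3),r.fun); res[l]=r.x
np.savez("pose.npz",**res)
a=(res["power_box"],res["case"],res["tray"])
overlay("top",t,*a,"pics/o1.png",(255,150,525,330),2.9)
overlay("top",t,*a,"pics/o2.png",(120,240,230,360),4)
overlay("scene",s,*a,"pics/o3.png",(140,140,370,320),3.3)
E
```

```text
top case 0.55 4495
scene case 0.7 5475
case [6.48909e+02 5.56700e+00 1.00000e-01] 0.23641348886964086
top tray 0.59 6587
scene tray 0.83 5386
tray [ 4.32044e+02  3.12484e+02 -1.10000e-01] 0.06603581952908189
top power_box 0.67 5457
scene power_box 0.96 4122
power_box [ 4.37098e+02 -3.15876e+02  2.01000e-01] 0.10760161541379987
```

View pics/o1.png

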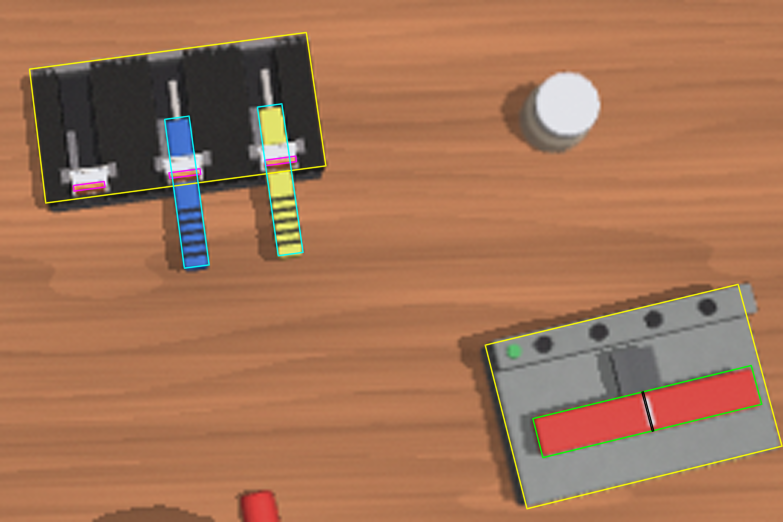

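View pics/o3.png

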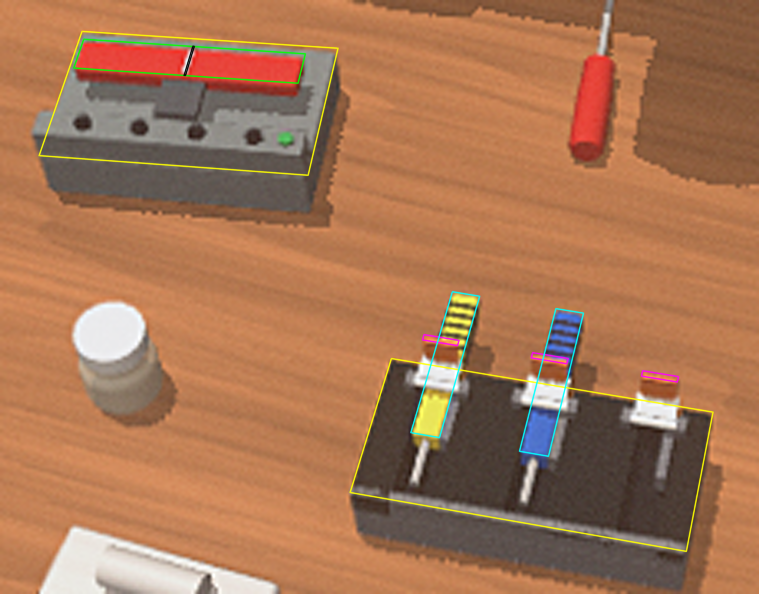

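View pics/o2.png

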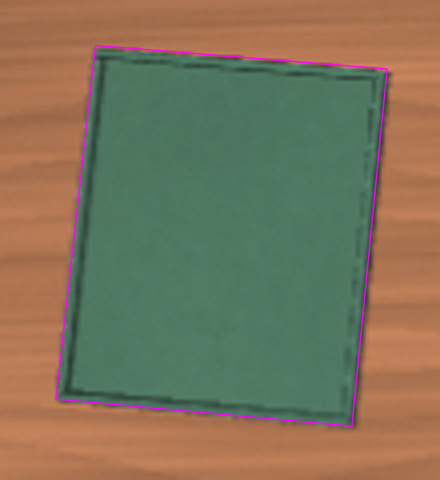

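Emit:
servo_tool([
  [0,0.48,-0.147,0,0],
  [0,0.48,-0.147,0,0],
  [0,0.48,-0.147,0,0],
  [0,0.48,-0.147,0,0],
  [0,0.48,-0.147,0,0],
  [0,0.48,-0.147,0,0],
  [0,0.48,-0.147,0,0],
  [0,0.48,-0.147,0,0],
  [0,0.48,-0.147,0,0],
  [0,0.48,-0.147,0,0],
  [0,0.48,-0.147,0,0],
  [0,0.48,-0.147,0,0],
  [0,0.48,-0.147,0,0],
  [0,0,0,0.5,0.031],
  [0,0,0,0.5,0.031],
  [0,0,0,0.5,0],
  [0,0,0,0.5,0],
  [0,0,0,0.3,0],
  [0,0,0,0,0],
])

```text
time: 4.47
tool_pos: [423.6, -319.1, 111.0]
tcp_rot: [-3.14, 0.001, 0.199]
contact_force: [0.5, 0.2, 0.3]
grip_width: 0.5
```

```bash
cat >> h.py <<'E'
def st(tgt=None):
    """print state; with tgt=(x,y,z[,yaw]) also the needed move in row units"""
    o=bot.get_obs();p=o["tool_pos"];y=o["tcp_rot"][2]
    print("t",round(o["time"],2),"p",p.round(1),"rpy",o["tcp_rot"].round(3),"F",o["contact_force"].round(1),"w",round(o["grip_width"],1),"j",o["joint_positions"].round(2))
    if tgt is not None:
        d=np.array(tgt[:3])-p;c,s=np.cos(y),np.sin(y)
        print("tx %.3f ty %.3f tz %.3f"%((c*d[0]+s*d[1])/50,(s*d[0]-c*d[1])/50,-d[2]/50),"spin %.4f"%(-(tgt[3]-y)/(np.pi/2)) if len(tgt)>3 else "")
def C(P): return M((648.9,5.6,.10),P)[0]
E
python3 -c "
from h import *
st((424.3,-318.5,69,.2))"
```

```text
t 4.47 p [ 423.6 -319.1  111. ] rpy [-3.14e+00  1.00e-03  1.99e-01] F [0.5 0.2 0.3] w 0.5 j [-0.79  0.47  1.67 -0.    1.    0.58]
tx 0.016 ty -0.010 tz 0.840 spin -0.0004
```

Emit:
servo_tool([
  [0,0.016,-0.01,0.4,0],
  [0,0,0,0.3,0],
  [0,0,0,0.14,0],
  [0,0,0,0.06,0],
  [0,0,0,0.06,0],
  [0,0,0,0.06,0],
  [0,0,0,0.04,0],
  [0,0,0,0,0],
  [0,0,0,0,0],
])

```text
time: 5.6
tool_pos: [424.6, -319.1, 59.6]
tcp_rot: [3.141, -0.0, 0.2]
contact_force: [-4.0, 0.5, 9.6]
grip_width: 0.2
```

```bash
python3 -c "
from h import *
st()
s=bot.capture('scene');cv2.imwrite('pics/b1.png',cv2.resize(s[130:220,130:260],None,fx=5,fy=5)[:,:,::-1])"
```

```text
t 5.6 p [ 424.6 -319.1   59.6] rpy [ 3.141 -0.     0.2  ] F [-4.   0.5  9.6] w 0.2 j [-0.79  0.55  1.72 -0.    0.88  0.58]
```

View pics/b1.png

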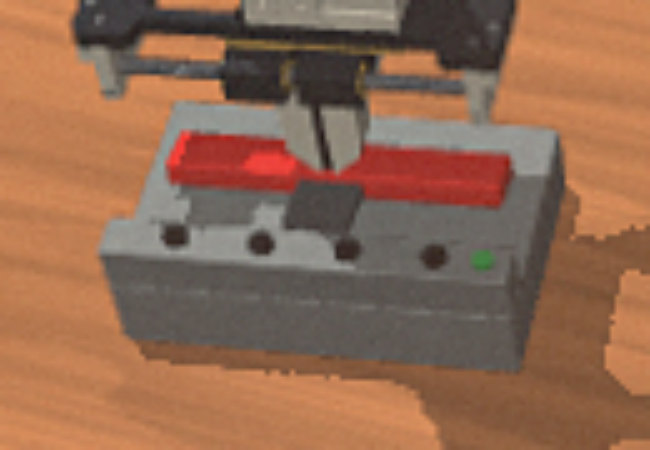

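Emit:
servo_tool([
  [0,0,0,0.02,0],
  [0,0,0,0.01,0],
  [0,0,0,0,0],
  [0,0,0,0,0],
  [0,0,0,0,0],
  [0,0,0,0,0],
  [0,0,0,0,0],
  [0,0,0,0,0],
  [0,0,0,0,0],
  [0,0,0,0,0],
  [0,0,0,0,0],
  [0,0,0,0,0],
])

```text
time: 7.15
tool_pos: [424.7, -319.3, 59.1]
tcp_rot: [3.14, -0.0, 0.2]
contact_force: [-7.0, 2.7, 18.2]
grip_width: 0.4
```

Emit:
servo_tool([
  [0,0,0,-0.1,0],
  [0,0,0,-0.2,0],
  [0,0,0,-0.5,0],
  [0,0,0,-0.8,0],
  [0,0,0,-0.8,0],
  [0,0,0,0,0],
])

```text
time: 7.9
tool_pos: [426.3, -320.0, 180.6]
tcp_rot: [3.136, -0.004, 0.2]
contact_force: [-0.2, 1.3, -0.3]
grip_width: 0.1
```

```bash
python3 -c "
from h import *
p=C((-82,0,170)); st((*p,.1))
s=bot.capture('scene');cv2.imwrite('pics/b2.png',cv2.resize(s[130:330,130:380],None,fx=3,fy=3)[:,:,::-1])"
```

```text
t 7.9 p [ 426.3 -320.   180.6] rpy [ 3.136 -0.004  0.2  ] F [-0.2  1.3 -0.3] w 0.1 j [-0.79  0.39  1.58  0.    1.16  0.58]
tx 4.022 ty -5.664 tz 0.212 spin 0.0634
```

View pics/b2.png

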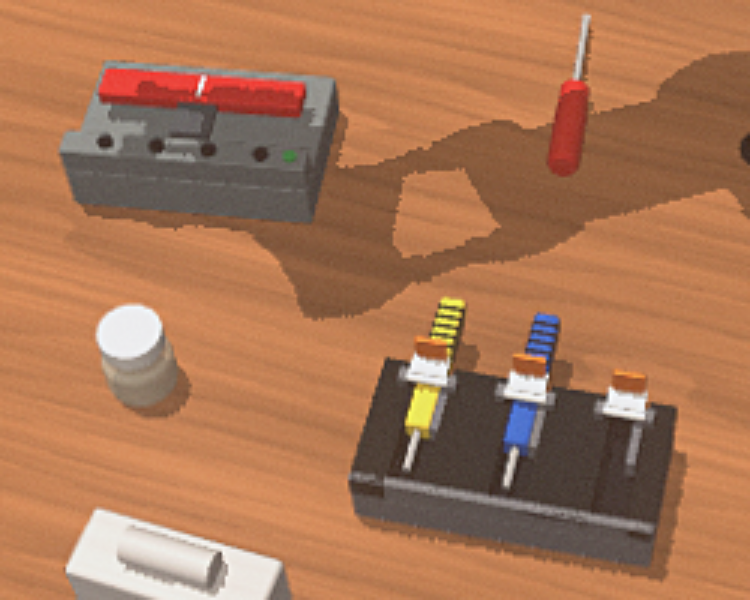

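Emit:
servo_tool([
  [0,0.335,-0.472,0,0],
  [0,0.335,-0.472,0,0],
  [0,0.335,-0.472,0,0],
  [0,0.335,-0.472,0,0],
  [0,0.335,-0.472,0,0],
  [0,0.335,-0.472,0,0],
  [0,0.335,-0.472,0,0],
  [0,0.335,-0.472,0,0],
  [0,0.335,-0.472,0,0],
  [0,0.335,-0.472,0,0],
  [0,0.335,-0.472,0,0],
  [0,0.335,-0.472,0,0],
  [0,0,0,0.3,0.064],
  [0,0,0,0.5,0],
  [0,0,0,0.5,0],
  [0,0,0,0.5,0],
  [0,0,0,0,0],
  [0,0,0,0,0],
])

```text
time: 10.2
tool_pos: [565.7, -1.4, 87.3]
tcp_rot: [-3.142, 0.0, 0.099]
contact_force: [0.5, -0.7, -0.2]
grip_width: 0.5
```

```bash
python3 -c "
from h import *
p=C((-82,0,74)); st((*p,.1))"
```

```text
t 10.2 p [565.7  -1.4  87.3] rpy [-3.142  0.     0.099] F [ 0.5 -0.7 -0.2] w 0.5 j [-0.14  0.56  1.59  0.    0.99  1.33]
tx 0.029 ty 0.027 tz 0.267 spin -0.0008
```

Emit:
servo_tool([
  [0,0.029,0.027,0.26,0],
  [0,0.2,0,0,0],
  [0,0.2,0,0,0],
  [0,0.1,0,0,0],
  [0,0.1,0,0,0],
  [0,0.1,0,0,0],
  [0,0.1,0,0,0],
  [0,0,0,0,0],
])

```text
time: 11.2
tool_pos: [608.4, 1.4, 75.2]
tcp_rot: [3.141, -0.003, 0.099]
contact_force: [0.5, 0.6, 4.3]
grip_width: 0.2
```

```bash
python3 -c "
from h import *
p=C((-39,0,74)); st((*p,.1))
s=bot.capture('scene');cv2.imwrite('pics/c1.png',cv2.resize(s[200:330,230:370],None,fx=5,fy=4.6)[:,:,::-1])"
```

```text
t 11.2 p [608.4   1.4  75.2] rpy [ 3.141e+00 -3.000e-03  9.900e-02] F [0.5 0.6 4.3] w 0.2 j [-0.12  0.64  1.48  0.    1.02  1.35]
tx 0.034 ty -0.003 tz 0.024 spin -0.0006
```

View pics/c1.png

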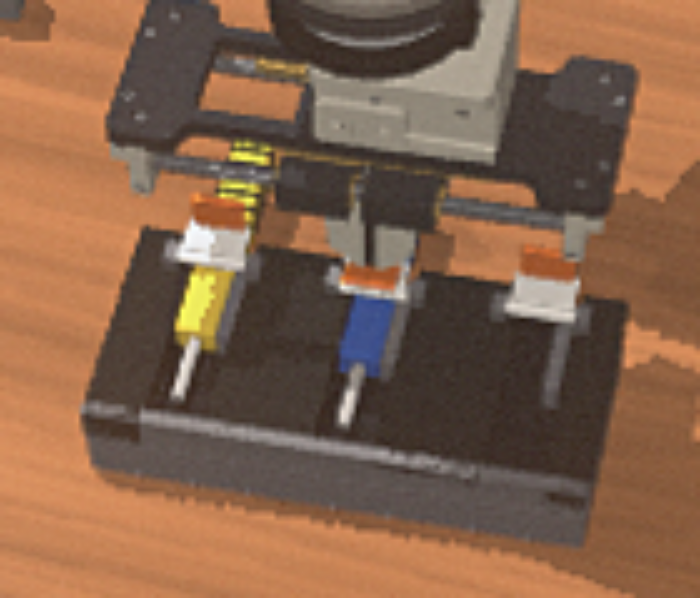

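Emit:
servo_tool([
  [0,0.1,0,0,0],
  [0,0.06,0,0,0],
  [0,0,0,0,0],
  [0,-0.3,0,0,0],
  [0,-0.6,0,0,0],
  [0,0,0,-0.3,0],
  [0,0,0.34,0,0],
  [0,0,0.34,0,0],
  [0,0,0.34,0,0],
  [0,0,0.34,0,0],
  [0,0,0,0.3,0],
  [0,0,0,0,0],
  [0,0,0,0,0],
])

```text
time: 12.88
tool_pos: [576.6, -69.3, 73.8]
tcp_rot: [-3.141, 0.001, 0.1]
contact_force: [0.1, 0.3, 0.4]
grip_width: 0.5
```

```bash
python3 -c "
from h import *
p=C((-36,-68,74)); st((*p,.1))
s=bot.capture('scene');cv2.imwrite('pics/c2.png',cv2.resize(s[200:330,230:370],None,fx=5,fy=4.6)[:,:,::-1])"
```

```text
t 12.88 p [576.6 -69.3  73.8] rpy [-3.141e+00  1.000e-03  1.000e-01] F [0.1 0.3 0.4] w 0.5 j [-0.25  0.6   1.56  0.    0.98  1.22]
tx 0.868 ty 0.012 tz -0.004 spin -0.0003
```

View pics/c2.png

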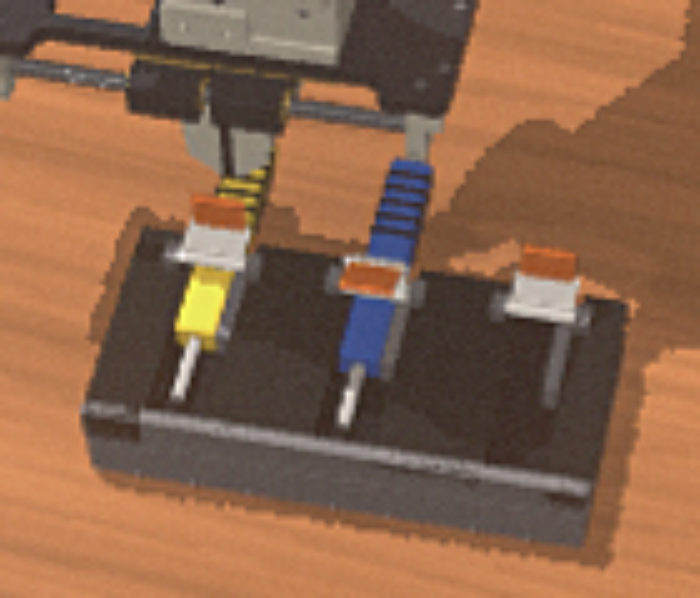

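Emit:
servo_tool([
  [0,0.2,0.012,0,0],
  [0,0.12,0,0,0],
  [0,0.1,0,0,0],
  [0,0.1,0,0,0],
  [0,0.1,0,0,0],
  [0,0.1,0,0,0],
  [0,0.1,0,0,0],
  [0,0.1,0,0,0],
  [0,0.04,0,0,0],
  [0,0,0,0,0],
])

```text
time: 14.18
tool_pos: [618.6, -66.5, 74.3]
tcp_rot: [-3.141, 0.015, 0.099]
contact_force: [-24.7, -4.0, 19.7]
grip_width: 0.4
```

Emit:
servo_tool([
  [0,-0.3,0,0,0],
  [0,-0.6,0,0,0],
  [0,-0.4,0,0,0],
  [0,0,-0.3,-0.7,0],
  [0.45,0,-0.5,0,0],
  [0.45,0,-0.56,0,0],
  [0.45,0,0,0,0],
])

```text
time: 15.05
tool_pos: [553.2, -3.0, 109.0]
tcp_rot: [-3.141, 0.0, 0.101]
contact_force: [-0.3, -0.4, -0.0]
grip_width: 25.7
```

```bash
python3 - <<'E'
from h import *
st((*C((-92,0,29)),.1))
s=bot.capture('scene');cv2.imwrite('pics/c3.png',cv2.resize(s[200:330,230:370],None,fx=5,fy=4.6)[:,:,::-1])
t=bot.capture("top");cv2.imwrite('pics/c3t.png',cv2.resize(t[150:270,250:390],None,fx=5,fy=5)[:,:,::-1])
E
```

```text
t 15.05 p [553.2  -3.  109. ] rpy [-3.141  0.     0.101] F [-0.3 -0.4 -0. ] w 25.7 j [-0.14  0.51  1.61  0.    1.02  1.33]
tx 0.082 ty 0.020 tz 1.601 spin 0.0008
```

View pics/c3.png

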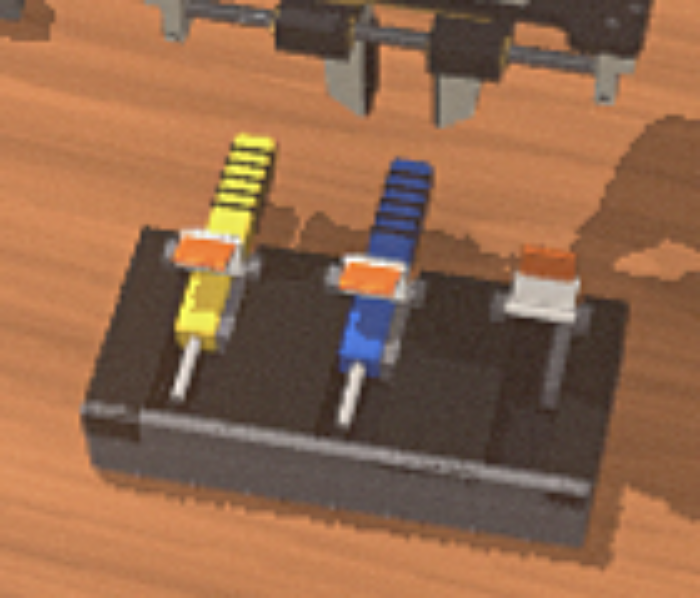

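View pics/c3t.png

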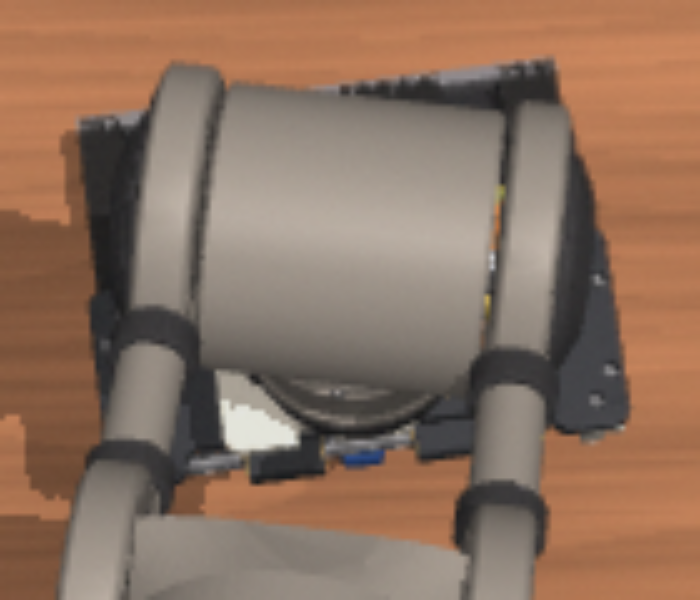

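Emit:
servo_tool([
  [0.45,0.082,0.02,0.3,0],
  [0.45,0,0,0.4,0],
  [0.45,0,0,0.4,0],
  [0.45,0,0,0.3,0],
  [0.45,0,0,0.2,0],
  [0.45,0,0,0,0],
  [0,0,0,0,0],
  [0,0,0,0,0],
  [0,0,0,0,0],
  [0,0,0,0,0],
  [0,0,0,0,0],
])

```text
time: 16.52
tool_pos: [557.3, -3.5, 29.6]
tcp_rot: [-3.14, -0.0, 0.099]
contact_force: [-1.1, 7.7, 1.6]
grip_width: 17.8
```

```bash
python3 - <<'E'
from h import *
st((*C((-92,0,29)),.1))
s=bot.capture('scene');cv2.imwrite('pics/c4.png',cv2.resize(s[200:330,230:370],None,fx=5,fy=4.6)[:,:,::-1])
E
```

```text
t 16.52 p [557.3  -3.5  29.6] rpy [-3.14  -0.     0.099] F [-1.1  7.7  1.6] w 17.8 j [-0.14  0.63  1.66  0.    0.85  1.33]
tx 0.002 ty 0.002 tz 0.013 spin -0.0005
```

View pics/c4.png

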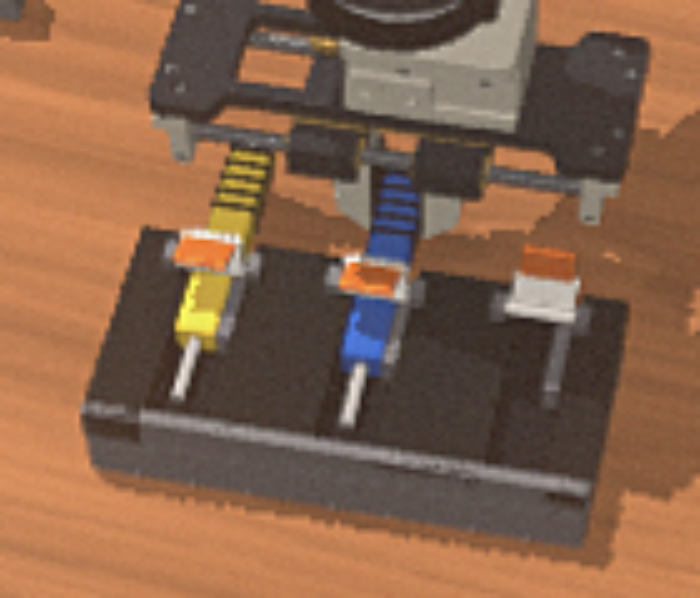

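Emit:
servo_tool([
  [0,-0.06,-0.02,0,0],
  [0,-0.08,0.01,0,0],
  [0,-0.08,-0.02,0,0],
  [0,-0.1,0.02,0,0],
  [0,-0.1,-0.02,0,0],
  [0,-0.1,0.02,0,0],
])

```text
time: 17.32
tool_pos: [536.1, -6.4, 31.0]
tcp_rot: [3.141, -0.011, 0.099]
contact_force: [11.4, 8.8, -1.0]
grip_width: 17.9
```

```bash
python3 - <<'E'
from h import *
st((*C((-92-26,0,29)),.1))
s=bot.capture('scene');cv2.imwrite('pics/c5.png',cv2.resize(s[200:330,230:370],None,fx=5,fy=4.6)[:,:,::-1])
E
```

```text
t 17.32 p [536.1  -6.4  31. ] rpy [ 3.141 -0.011  0.099] F [11.4  8.8 -1. ] w 17.9 j [-0.16  0.59  1.73  0.    0.81  1.31]
tx -0.091 ty -0.014 tz 0.041 spin -0.0006
```

View pics/c5.png

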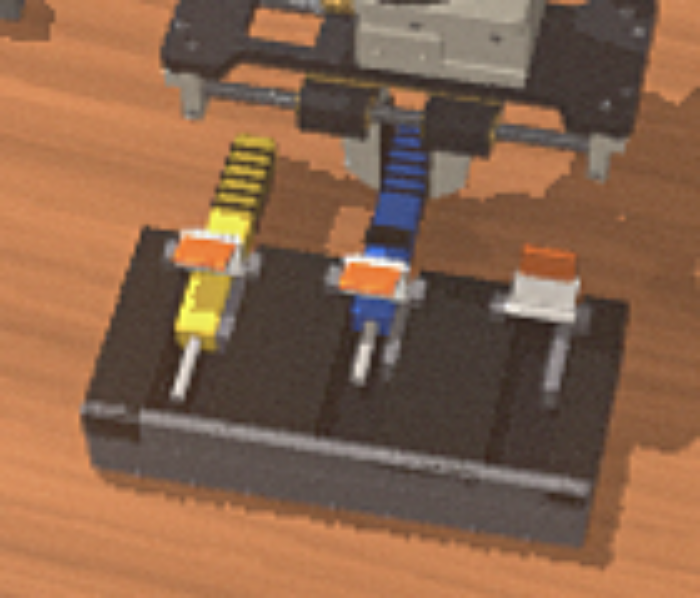

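Emit:
servo_tool([
  [0,-0.1,-0.04,0,0],
  [0,-0.1,0.02,0,0],
  [0,-0.1,-0.02,0,0],
  [0,-0.12,0.02,0,0],
  [0,-0.12,-0.01,0,0],
  [0,-0.14,0,0,0],
  [0,-0.16,0,0,0],
  [0,-0.2,0,0,0],
  [0,-0.2,0,0,0],
  [0,-0.2,0,0,0],
  [0,0,0,0,0],
])

```text
time: 18.75
tool_pos: [458.9, -12.9, 29.2]
tcp_rot: [-3.141, 0.001, 0.099]
contact_force: [0.1, -0.1, -0.5]
grip_width: 17.8
```

```bash
python3 - <<'E'
from h import *
st()
s=bot.capture('scene');cv2.imwrite('pics/c6.png',cv2.resize(s[180:320,230:370],None,fx=5,fy=4.2)[:,:,::-1])
E
```

```text
t 18.75 p [458.9 -12.9  29.2] rpy [-3.141e+00  1.000e-03  9.900e-02] F [ 0.1 -0.1 -0.5] w 17.8 j [-0.2   0.5   1.94 -0.    0.7   1.28]
```

View pics/c6.png

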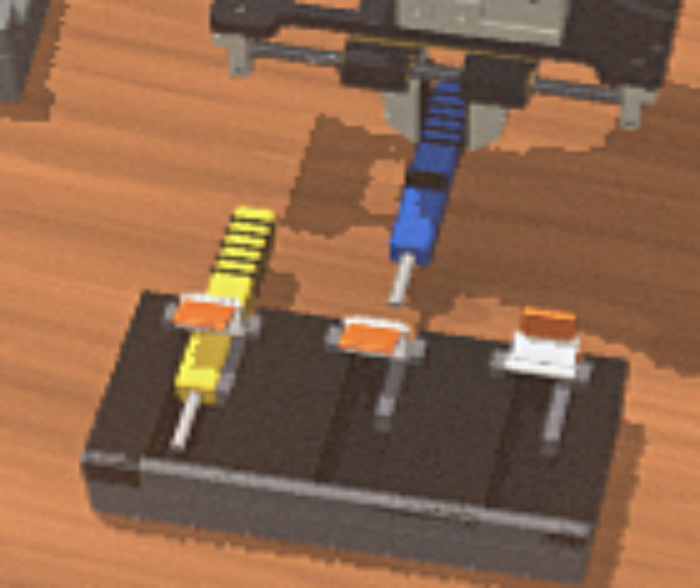

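```bash
python3 - <<'E'
from h import *
tr=(432,312.5,-.11)
b=M(tr,(-52,33,0))[0];y=M(tr,(-52,-33,0))[0];print(b,y, ray("top",[[187,190]],40))
st((b[0],b[1],110,-.11))
E
```

```text
[383.93696683 351.00902288   0.        ] [376.69159898 285.40792041   0.        ] [[660.30632744 280.17823528  40.        ]]
t 18.8 p [459.7 -12.9  29.3] rpy [ 3.141 -0.     0.099] F [-0.1 -0.9  0. ] w 17.9 j [-0.2   0.5   1.94 -0.    0.7   1.28]
tx -0.790 ty -7.393 tz -1.614 spin 0.1328
```

Emit:
servo_tool([
  [0,0,0,-0.3,0],
  [0,0,0,-0.6,0],
  [0,0,0,-0.6,0],
  [0,0,0,-0.1,0],
  [0,-0.049,-0.462,0,0],
  [0,-0.049,-0.462,0,0],
  [0,-0.049,-0.462,0,0],
  [0,-0.049,-0.462,0,0],
  [0,-0.049,-0.462,0,0],
  [0,-0.049,-0.462,0,0],
  [0,-0.049,-0.462,0,0],
  [0,-0.049,-0.462,0,0],
  [0,-0.049,-0.462,0,0],
  [0,-0.049,-0.462,0,0],
  [0,-0.049,-0.462,0,0],
  [0,-0.049,-0.462,0,0],
  [0,-0.049,-0.462,0,0],
  [0,-0.049,-0.462,0,0],
  [0,-0.049,-0.462,0,0],
  [0,-0.049,-0.462,0,0],
])

```text
time: 21.3
tool_pos: [383.7, 351.7, 107.9]
tcp_rot: [3.141, 0.001, 0.099]
contact_force: [0.7, 0.3, -1.0]
grip_width: 17.8
```

Emit:
servo_tool([
  [0,0,0,0,0.066],
  [0,0,0,0,0.067],
  [0,0,0,0,0],
  [0,0,0,0,0],
])

```text
time: 21.8
tool_pos: [384.1, 350.9, 108.6]
tcp_rot: [3.141, 0.001, -0.108]
contact_force: [-0.3, 0.0, -0.4]
grip_width: 18.1
```

```bash
python3 - <<'E'
from h import *
st((383.9,351,8,-.11))
s=bot.capture('scene');cv2.imwrite('pics/d1.png',cv2.resize(s[160:330,380:580],None,fx=4,fy=3.5)[:,:,::-1])
E
```

```text
t 21.8 p [384.1 350.9 108.6] rpy [ 3.141e+00  1.000e-03 -1.080e-01] F [-0.3  0.  -0.4] w 18.1 j [ 0.59  0.46  1.7  -0.    0.98  2.27]
tx -0.005 ty -0.001 tz 2.011 spin 0.0011
```

View pics/d1.png

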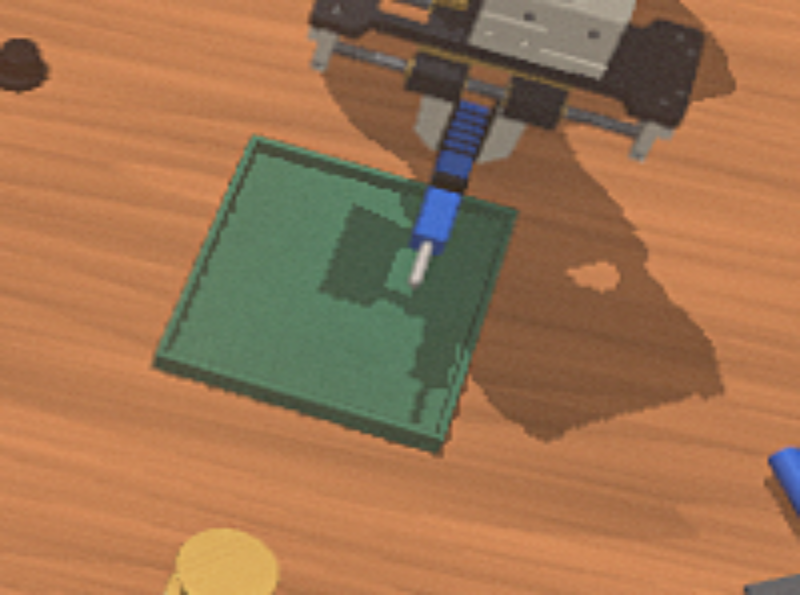

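Emit:
servo_tool([
  [0,0,0,0.4,0],
  [0,0,0,0.5,0],
  [0,0,0,0.5,0],
  [0,0,0,0.3,0],
  [0,0,0,0.2,0],
  [0,0,0,0.08,0],
  [0,0,0,0,0],
  [0,0,0,0,0],
])

```text
time: 22.85
tool_pos: [384.6, 351.3, 10.7]
tcp_rot: [-3.141, -0.001, -0.11]
contact_force: [0.7, 0.9, -0.6]
grip_width: 17.5
```

Emit:
servo_tool([
  [0,0,0,0.06,0],
  [0,0,0,0,0],
  [0.22,0,0,0,0],
  [0.26,0,0,0,0],
  [0.3,0,0,0,0],
  [0.3,0,0,0,0],
  [0.3,0,0,-0.2,0],
  [0.3,0,0,-0.5,0],
  [0.3,0,0,-0.7,0],
  [0.3,0,0,-0.7,0],
  [0.3,0,0,0,0],
])

```text
time: 24.22
tool_pos: [385.8, 352.2, 115.4]
tcp_rot: [-3.137, -0.005, -0.11]
contact_force: [0.1, 0.5, -0.2]
grip_width: 27.5
```

```bash
python3 - <<'E'
from h import *
s=bot.capture('scene');cv2.imwrite('pics/d2.png',cv2.resize(s[130:330,230:580],None,fx=2.2,fy=2.2)[:,:,::-1])
print(pin("scene","probe_blue"),pin("scene","probe_blue_tip"),pin("scene","probe_blue_tail"),pin("scene","probe_yellow_tail"))
st((*C((-92,-68,110)),.1))
E
```

```text
[] [(0.86, array([505.3, 339.4,  12.8]))] [(0.96, array([363.8, 353.3,  10.5]))] [(0.94, array([540.9, -71.2,  41.3]))]
t 24.48 p [383.6 350.6 111.1] rpy [ 3.14e+00  2.00e-03 -1.10e-01] F [0.5 0.3 0.1] w 27.6 j [ 0.59  0.46  1.7  -0.    0.99  2.27]
tx 4.516 ty 7.990 tz 0.023 spin -0.1338
```

View pics/d2.png

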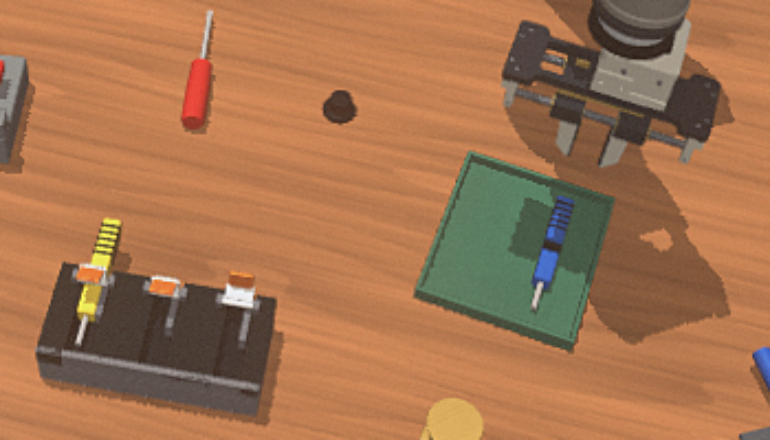

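Emit:
servo_tool([
  [0.45,0.266,0.47,0,0],
  [0.45,0.266,0.47,0,0],
  [0.45,0.266,0.47,0,0],
  [0.45,0.266,0.47,0,0],
  [0.45,0.266,0.47,0,0],
  [0.45,0.266,0.47,0,0],
  [0.45,0.266,0.47,0,0],
  [0.45,0.266,0.47,0,0],
  [0.45,0.266,0.47,0,0],
  [0.45,0.266,0.47,0,0],
  [0.45,0.266,0.47,0,0],
  [0.45,0.266,0.47,0,0],
  [0.45,0.266,0.47,0,0],
  [0.45,0.266,0.47,0,0],
  [0.45,0.266,0.47,0,0],
  [0.45,0.266,0.47,0,0],
  [0.45,0.26,0.47,0,0],
  [0.45,0,0,0,-0.067],
  [0.45,0,0,0,-0.067],
  [0.45,0,0,0,0],
])

```text
time: 26.98
tool_pos: [564.3, -70.8, 111.1]
tcp_rot: [-3.141, 0.002, 0.099]
contact_force: [-0.1, 0.3, -0.0]
grip_width: 41.5
```

```bash
python3 - <<'E'
from h import *
st((*C((-92,-67,29)),.1))
s=bot.capture('scene');cv2.imwrite('pics/e1.png',cv2.resize(s[200:330,230:370],None,fx=5,fy=4.6)[:,:,::-1])
E
```

```text
t 26.98 p [564.3 -70.8 111.1] rpy [-3.141e+00  2.000e-03  9.900e-02] F [-0.1  0.3 -0. ] w 41.5 j [-0.26  0.53  1.56 -0.    1.05  1.21]
tx -0.004 ty -0.011 tz 1.642 spin -0.0004
```

View pics/e1.png

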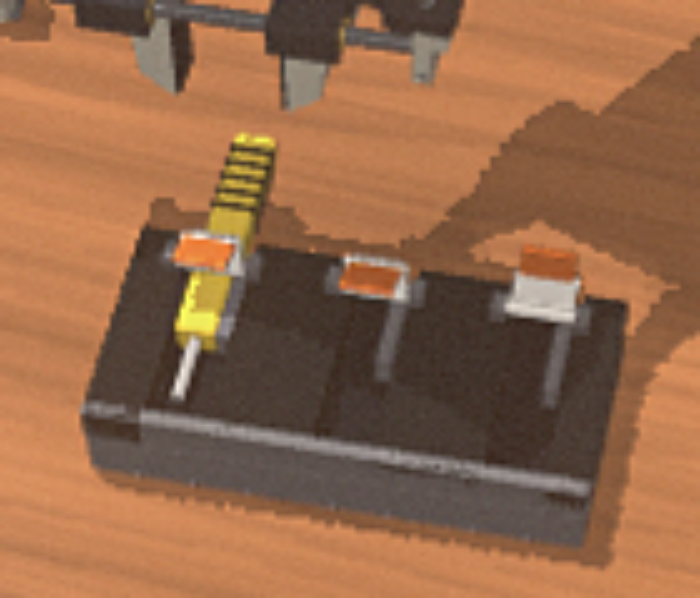

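Emit:
servo_tool([
  [0.45,-0.004,-0.011,0.3,0],
  [0.45,0,0,0.4,0],
  [0.45,0,0,0.4,0],
  [0.45,0,0,0.3,0],
  [0.45,0,0,0.23,0],
  [0.45,0,0,0,0],
  [0,0,0,0,0],
  [0,0,0,0,0],
  [0,0,0,0,0],
  [0,0,0,0,0],
  [0,0,0,0,0],
])

```text
time: 28.4
tool_pos: [564.9, -70.1, 31.1]
tcp_rot: [3.141, -0.001, 0.1]
contact_force: [-0.6, 1.3, 3.2]
grip_width: 17.6
```

Emit:
servo_tool([
  [0,-0.06,-0.01,0,0],
  [0,-0.08,0.02,0,0],
  [0,-0.08,-0.02,0,0],
  [0,-0.1,0.02,0,0],
  [0,-0.1,-0.02,0,0],
  [0,-0.1,0.02,0,0],
  [0,-0.1,-0.02,0,0],
  [0,-0.1,0.02,0,0],
])

```text
time: 29.4
tool_pos: [531.8, -74.3, 31.6]
tcp_rot: [3.14, -0.007, 0.101]
contact_force: [10.6, 5.9, -0.2]
grip_width: 17.5
```

```bash
python3 - <<'E'
from h import *
st()
s=bot.capture('scene');cv2.imwrite('pics/e2.png',cv2.resize(s[200:330,230:370],None,fx=5,fy=4.6)[:,:,::-1])
E
```

```text
t 29.4 p [531.8 -74.3  31.6] rpy [ 3.14  -0.007  0.101] F [10.6  5.9 -0.2] w 17.5 j [-0.28  0.59  1.73  0.    0.81  1.19]
```

View pics/e2.png

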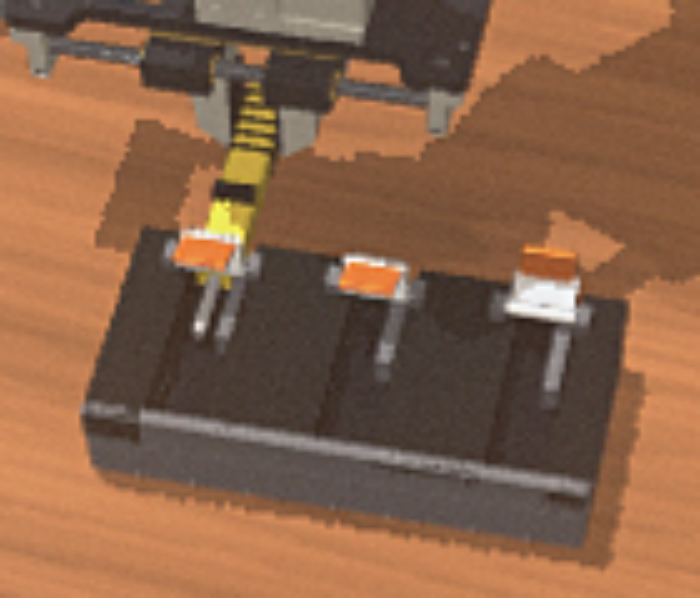

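Emit:
servo_tool([
  [0,-0.1,-0.03,0,0],
  [0,-0.1,0.02,0,0],
  [0,-0.12,-0.02,0,0],
  [0,-0.12,0.01,0,0],
  [0,-0.14,0,0,0],
  [0,-0.16,0,0,0],
  [0,-0.2,0,0,0],
  [0,-0.2,0,0,0],
  [0,-0.2,0,0,0],
  [0,0,0,0,0],
])

```text
time: 30.7
tool_pos: [461.2, -80.1, 30.7]
tcp_rot: [-3.141, 0.001, 0.1]
contact_force: [0.0, 0.8, -0.2]
grip_width: 17.5
```

```bash
python3 - <<'E'
from h import *
st((376.7,285.4,110,-.11))
s=bot.capture('scene');cv2.imwrite('pics/e3.png',cv2.resize(s[160:330,220:560],None,fx=2.3,fy=2.3)[:,:,::-1])
E
```

```text
t 30.7 p [461.2 -80.1  30.7] rpy [-3.141e+00  1.000e-03  1.000e-01] F [ 0.   0.8 -0.2] w 17.5 j [-0.34  0.51  1.91 -0.    0.72  1.13]
tx -0.952 ty -7.443 tz -1.585 spin 0.1337
```

View pics/e3.png

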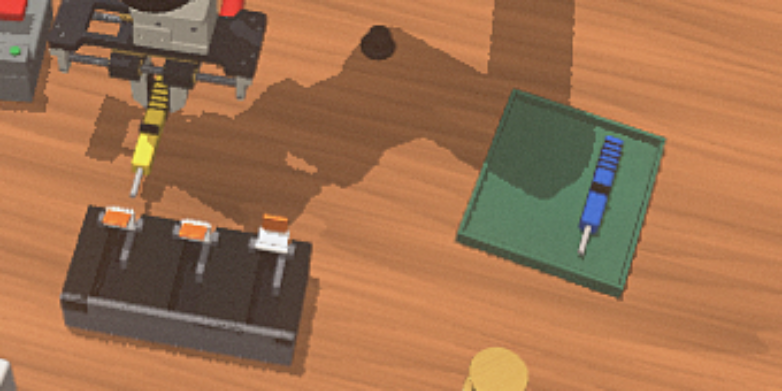

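Emit:
servo_tool([
  [0,0,0,-0.3,0],
  [0,0,0,-0.6,0],
  [0,0,0,-0.6,0],
  [0,0,0,-0.08,0],
  [0,-0.06,-0.465,0,0],
  [0,-0.06,-0.465,0,0],
  [0,-0.06,-0.465,0,0],
  [0,-0.06,-0.465,0,0],
  [0,-0.06,-0.465,0,0],
  [0,-0.06,-0.465,0,0],
  [0,-0.06,-0.465,0,0],
  [0,-0.06,-0.465,0,0],
  [0,-0.06,-0.465,0,0],
  [0,-0.06,-0.465,0,0],
  [0,-0.06,-0.465,0,0],
  [0,-0.06,-0.465,0,0],
  [0,-0.06,-0.465,0,0],
  [0,-0.06,-0.465,0,0],
  [0,-0.06,-0.465,0,0],
  [0,-0.055,-0.465,0,0],
])

```text
time: 33.25
tool_pos: [376.6, 285.9, 108.5]
tcp_rot: [3.141, 0.001, 0.1]
contact_force: [0.5, 0.8, -1.0]
grip_width: 17.6
```

Emit:
servo_tool([
  [0,0,0,0,0.067],
  [0,0,0,0,0.067],
  [0,0,0,0,0],
  [0,0,0,0,0],
])

```text
time: 33.75
tool_pos: [377.0, 285.1, 109.1]
tcp_rot: [3.141, 0.001, -0.108]
contact_force: [0.3, -0.6, -0.2]
grip_width: 17.9
```

```bash
python3 - <<'E'
from h import *
st((376.7,285.4,8,-.11))
s=bot.capture('scene');cv2.imwrite('pics/d4.png',cv2.resize(s[160:330,380:580],None,fx=4,fy=3.5)[:,:,::-1])
E
```

```text
t 33.75 p [377.  285.1 109.1] rpy [ 3.141e+00  1.000e-03 -1.080e-01] F [ 0.3 -0.6 -0.2] w 17.9 j [ 0.49  0.39  1.83 -0.    0.93  2.16]
tx -0.008 ty -0.005 tz 2.022 spin 0.0012
```

View pics/d4.png

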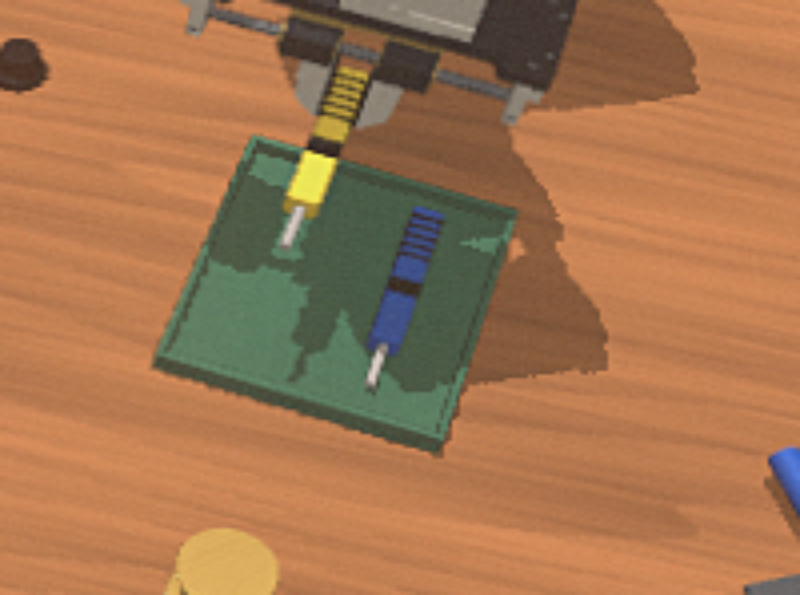

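Emit:
servo_tool([
  [0,0,0,0.4,0],
  [0,0,0,0.5,0],
  [0,0,0,0.5,0],
  [0,0,0,0.3,0],
  [0,0,0,0.2,0],
  [0,0,0,0.1,0],
  [0,0,0,0,0],
  [0,0,0,0,0],
])

```text
time: 34.8
tool_pos: [377.6, 285.4, 10.1]
tcp_rot: [-3.141, -0.001, -0.11]
contact_force: [-0.3, 0.5, -1.5]
grip_width: 17.6
```

Emit:
servo_tool([
  [0,0,0,0.05,0],
  [0,0,0,0,0],
  [0.22,0,0,0,0],
  [0.26,0,0,0,0],
  [0.3,0,0,0,0],
  [0.3,0,0,0,0],
  [0.3,0,0,-0.2,0],
  [0.3,0,0,-0.5,0],
  [0.3,0,0,-0.7,0],
  [0.3,0,0,-0.7,0],
  [0,0,0,0,0],
])

```text
time: 36.17
tool_pos: [378.8, 286.1, 115.1]
tcp_rot: [-3.138, -0.005, -0.11]
contact_force: [-0.3, 0.1, -1.1]
grip_width: 21.8
```

```bash
python3 - <<'E'
from h import *
s=bot.capture('scene');cv2.imwrite('pics/d5.png',cv2.resize(s[130:330,230:580],None,fx=2.2,fy=2.2)[:,:,::-1])
st((*C((14,0,111)),.1))
E
```

```text
t 36.23 p [377.8 285.6 113.5] rpy [-3.14e+00 -3.00e-03 -1.10e-01] F [ 0.4  0.2 -0.8] w 17.7 j [ 0.49  0.38  1.82 -0.    0.94  2.17]
tx 6.278 ty 4.912 tz 0.051 spin -0.1337
```

View pics/d5.png

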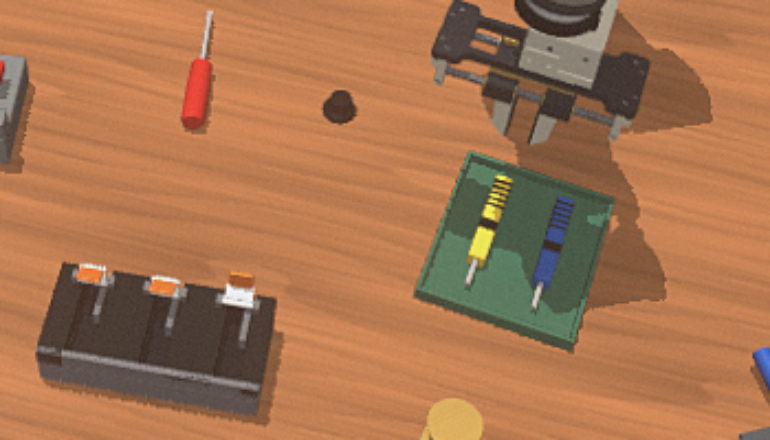

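Emit:
servo_tool([
  [0,0.448,0.351,0,0],
  [0,0.448,0.351,0,0],
  [0,0.448,0.351,0,0],
  [0,0.448,0.351,0,0],
  [0,0.448,0.351,0,0],
  [0,0.448,0.351,0,0],
  [0,0.448,0.351,0,0],
  [0,0.448,0.351,0,0],
  [0,0.448,0.351,0,0],
  [0,0.448,0.351,0,0],
  [0,0.448,0.351,0,0],
  [0,0.448,0.351,0,0],
  [0,0.448,0.351,0,0],
  [0,0.448,0.351,0,0],
  [0,0,0,0,-0.067],
  [0,0,0,0,-0.067],
  [0,0,0,0,0],
  [0,0,0,0,0],
])

```text
time: 38.48
tool_pos: [661.5, 6.7, 111.4]
tcp_rot: [-3.141, 0.001, 0.099]
contact_force: [-0.3, -0.1, -0.8]
grip_width: 0.5
```

```bash
python3 - <<'E'
from h import *
st((*C((14,0,71)),.1))
E
```

```text
t 38.48 p [661.5   6.7 111.4] rpy [-3.141e+00  1.000e-03  9.900e-02] F [-0.3 -0.1 -0.8] w 0.5 j [-0.11  0.69  1.26 -0.    1.19  1.37]
tx 0.027 ty -0.004 tz 0.808 spin -0.0009
```

Emit:
servo_tool([
  [0,0.027,-0.004,0.4,0],
  [0,0,0,0.3,0],
  [0,0,0,0.1,0],
  [0,0,0,0,0],
  [0,-0.2,0,0,0],
  [0,-0.1,0,0,0],
  [0,-0.1,0,0,0],
  [0,-0.1,0,0,0],
  [0,-0.1,0,0,0],
  [0,-0.1,0,0,0],
  [0,-0.1,0,0,0],
  [0,0,0,0,0],
])

```text
time: 39.98
tool_pos: [622.6, 2.9, 71.9]
tcp_rot: [-3.141, 0.001, 0.1]
contact_force: [0.7, 0.2, -0.4]
grip_width: 0.3
```

```bash
python3 - <<'E'
from h import *
st((*C((-35,0,71)),.1))
s=bot.capture('scene');cv2.imwrite('pics/f1.png',cv2.resize(s[200:330,230:370],None,fx=5,fy=4.6)[:,:,::-1])
E
```

```text
t 39.98 p [622.6   2.9  71.9] rpy [-3.141e+00  1.000e-03  1.000e-01] F [ 0.7  0.2 -0.4] w 0.3 j [-0.12  0.67  1.43 -0.    1.05  1.35]
tx -0.172 ty -0.002 tz 0.018 spin 0.0002
```

View pics/f1.png

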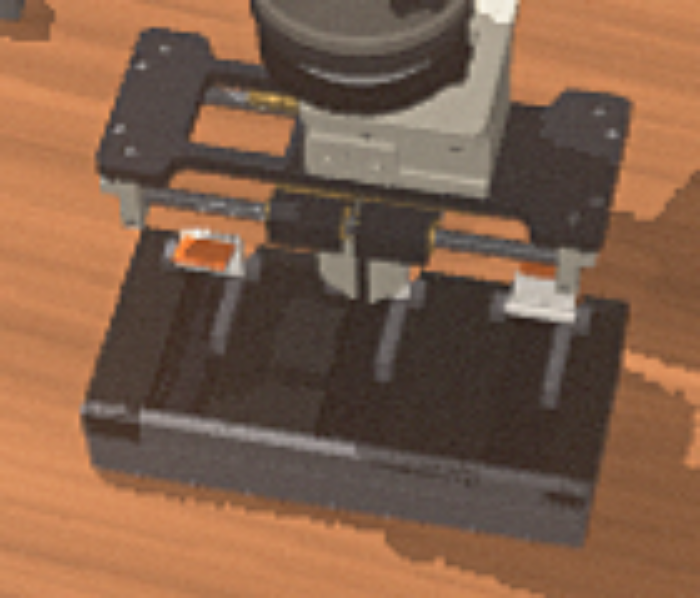

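Emit:
servo_tool([
  [0,-0.1,0,0,0],
  [0,-0.07,0,0,0],
  [0,-0.06,0,0,0],
  [0,0,0,0,0],
  [0,0,0,0,0],
])

```text
time: 40.65
tool_pos: [612.9, 1.8, 72.2]
tcp_rot: [3.141, -0.002, 0.1]
contact_force: [4.9, 0.4, -3.8]
grip_width: 0.1
```

```bash
python3 - <<'E'
from h import *
st((*C((-48,0,100)),.1))
s=bot.capture('scene');cv2.imwrite('pics/f2.png',cv2.resize(s[200:330,230:370],None,fx=5,fy=4.6)[:,:,::-1])
E
```

```text
t 40.65 p [612.9   1.8  72.2] rpy [ 3.141e+00 -2.000e-03  1.000e-01] F [ 4.9  0.4 -3.8] w 0.1 j [-0.12  0.65  1.46  0.    1.03  1.35]
tx -0.235 ty -0.003 tz -0.556 spin 0.0002
```

View pics/f2.png

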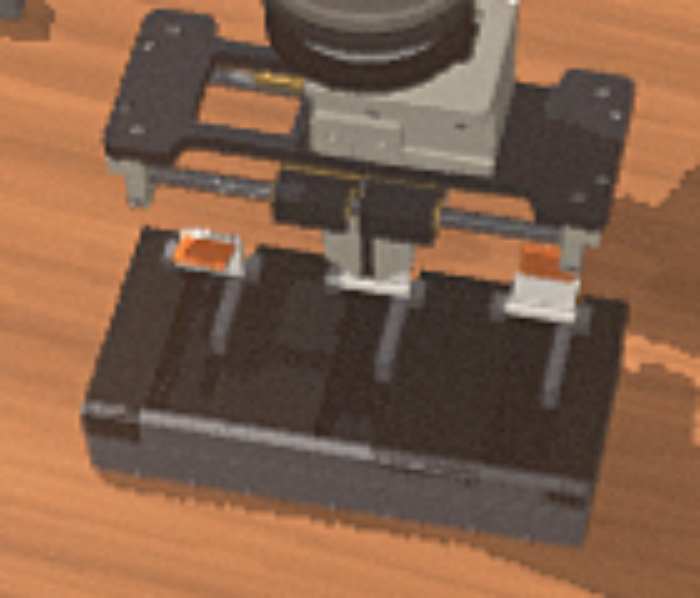

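Emit:
servo_tool([
  [0,-0.06,0,0,0],
  [0,-0.06,0,0,0],
  [0,-0.04,0,0,0],
  [0,0,0,0,0],
  [0,0,0,0,0],
])

```text
time: 41.32
tool_pos: [612.4, 1.7, 72.6]
tcp_rot: [3.14, -0.019, 0.1]
contact_force: [30.0, 5.3, -21.2]
grip_width: 0.0
```

```bash
python3 - <<'E'
from h import *
st((*C((-48,0,100)),.1))
s=bot.capture('scene');cv2.imwrite('pics/f3.png',cv2.resize(s[200:330,230:370],None,fx=5,fy=4.6)[:,:,::-1])
E
```

```text
t 41.33 p [612.4   1.7  72.6] rpy [ 3.14  -0.019  0.1  ] F [ 30.    5.3 -21.2] w 0.0 j [-0.12  0.64  1.48  0.    1.    1.35]
tx -0.225 ty -0.005 tz -0.547 spin -0.0002
```

View pics/f3.png

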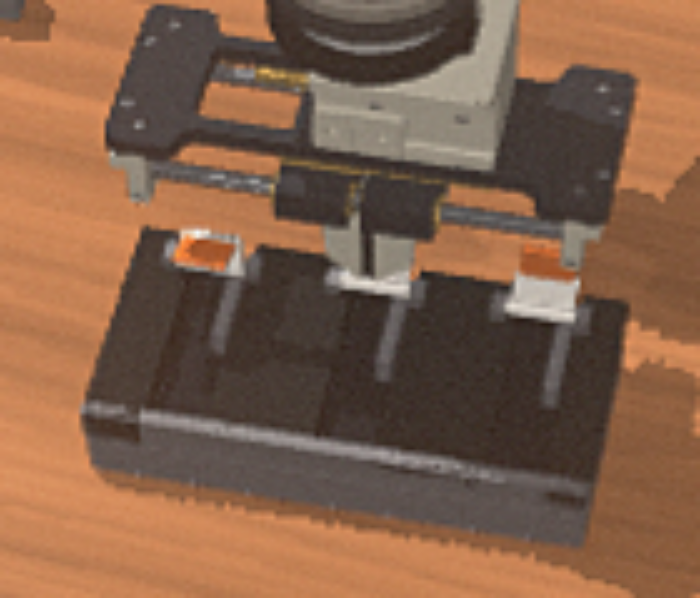

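Emit:
servo_tool([
  [0,0.16,0,0,0],
  [0,0.3,0,0,0],
  [0,0.4,0,-0.4,0],
  [0,0.16,0,-0.4,0],
  [0,0,0.4,0,0],
  [0,0,0.5,0,0],
  [0,0,0.46,0,0],
  [0,0,0,0,0],
  [0,0,0,0,0],
])

```text
time: 42.5
tool_pos: [661.3, -61.9, 111.8]
tcp_rot: [-3.141, 0.001, 0.1]
contact_force: [-0.6, 0.3, 0.4]
grip_width: 0.3
```

```bash
python3 - <<'E'
from h import *
st((*C((14,-68,71)),.1))
s=bot.capture('scene');cv2.imwrite('pics/f4.png',cv2.resize(s[200:330,230:370],None,fx=5,fy=4.6)[:,:,::-1])
E
```

```text
t 42.5 p [661.3 -61.9 111.8] rpy [-3.141e+00  1.000e-03  1.000e-01] F [-0.6  0.3  0.4] w 0.3 j [-0.21  0.69  1.25  0.    1.2   1.26]
tx 0.169 ty -0.008 tz 0.816 spin -0.0003
```

View pics/f4.png

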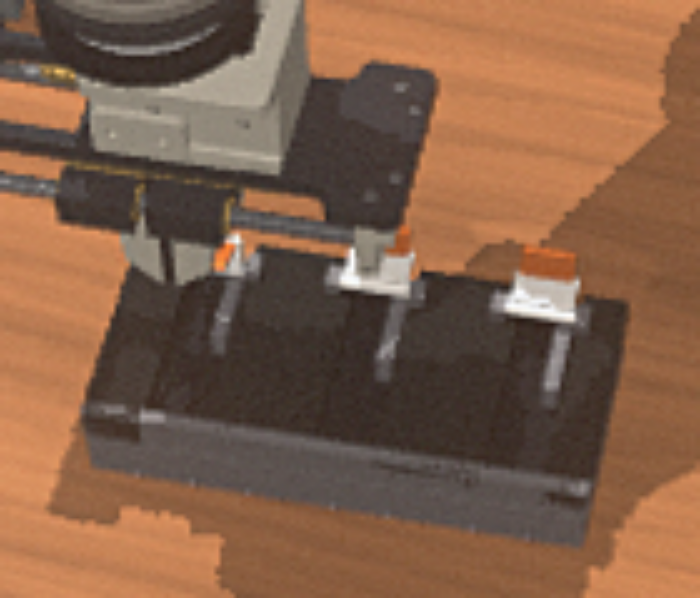

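Emit:
servo_tool([
  [0,0.08,-0.008,0.4,0],
  [0,0,0,0.3,0],
  [0,0,0,0.1,0],
  [0,0,0,0,0],
  [0,-0.2,0,0,0],
  [0,-0.1,0,0,0],
  [0,-0.1,0,0,0],
  [0,-0.1,0,0,0],
  [0,-0.1,0,0,0],
  [0,-0.1,0,0,0],
  [0,-0.1,0,0,0],
  [0,-0.08,0,0,0],
  [0,-0.06,0,0,0],
  [0,-0.06,0,0,0],
  [0,0,0,0,0],
])

```text
time: 44.42
tool_pos: [619.2, -65.5, 72.2]
tcp_rot: [3.141, -0.008, 0.1]
contact_force: [15.2, 2.9, -11.1]
grip_width: 0.6
```

```bash
python3 - <<'E'
from h import *
st((*C((-36,-68,72)),.1))
E
```

```text
t 44.42 p [619.2 -65.5  72.2] rpy [ 3.141 -0.008  0.1  ] F [ 15.2   2.9 -11.1] w 0.6 j [-0.23  0.66  1.44  0.    1.03  1.24]
tx 0.012 ty 0.005 tz 0.004 spin 0.0000
```

Emit:
servo_tool([
  [0,-0.04,0,0,0],
  [0,0,0,0,0],
  [0,0.2,0,0,0],
  [0,0.3,0,0,0],
  [0,0.2,0,-0.4,0],
  [0,0,0,-0.8,0],
  [0,0,0.6,-0.4,0],
  [0,0,0.8,0,0],
  [0,0,0.8,0,0],
  [0,0,0.6,0,0],
  [0,0,0,0,0],
  [0,0,0,0,0],
])

```text
time: 45.92
tool_pos: [662.3, -201.1, 151.9]
tcp_rot: [-3.141, 0.001, 0.101]
contact_force: [0.1, -0.8, 0.6]
grip_width: 0.9
```

```bash
python3 - <<'E'
from h import *
st((*C((-49,-68,100)),.1))
s=bot.capture('scene');cv2.imwrite('pics/f5.png',cv2.resize(s[200:330,230:370],None,fx=5,fy=4.6)[:,:,::-1])
t=bot.capture("top");cv2.imwrite('pics/f5t.png',cv2.resize(t[150:270,250:390],None,fx=5,fy=5)[:,:,::-1])
E
```

```text
t 45.92 p [ 662.3 -201.1  151.9] rpy [-3.141e+00  1.000e-03  1.010e-01] F [ 0.1 -0.8  0.6] w 0.9 j [-0.41  0.71  1.1   0.    1.33  1.06]
tx -0.833 ty -2.780 tz 1.039 spin 0.0004
```

View pics/f5.png

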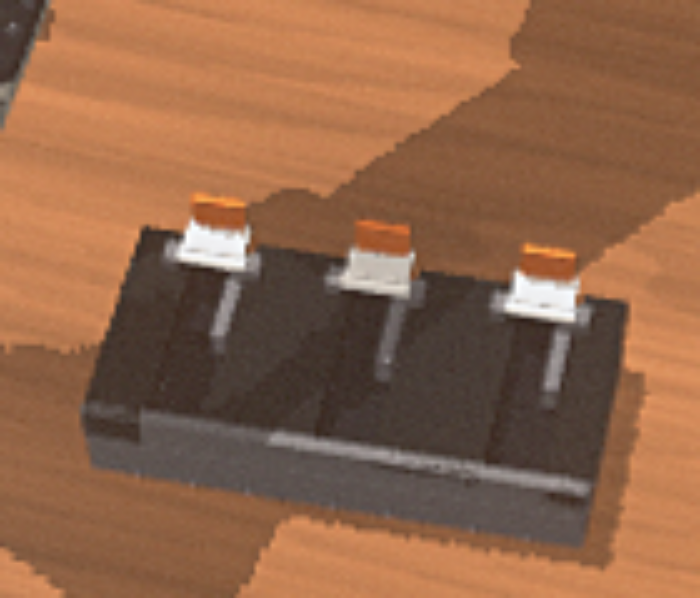

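View pics/f5t.png

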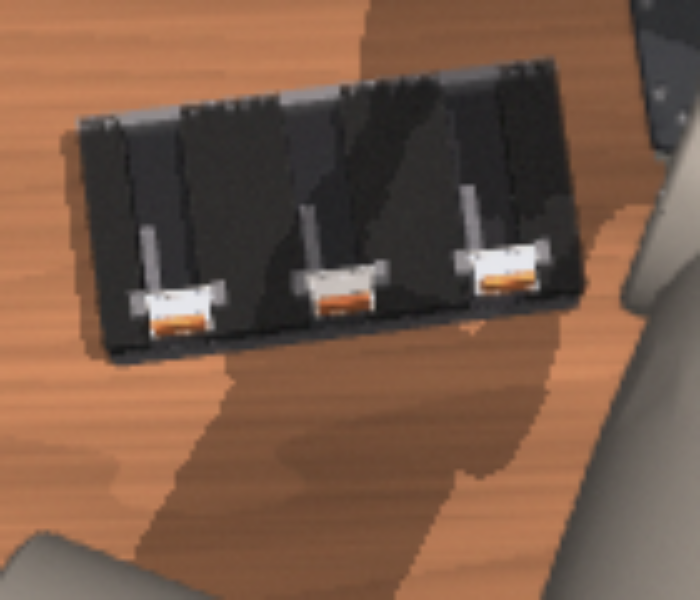

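All three caps match the untouched one in pocket 2: in the scene crop their tabs sit at (218,210), (384,237) and (548,262). I'll press both used tabs down lightly to make sure.

Emit:
servo_tool([
  [0,-0.17,-0.556,0,0],
  [0,-0.17,-0.556,0,0],
  [0,-0.17,-0.556,0,0],
  [0,-0.17,-0.556,0,0],
  [0,-0.153,-0.556,0,0],
  [0,0,0,0.4,0],
  [0,0,0,0.4,0],
  [0,0,0,0.32,0],
  [0,0,0,0.1,0],
  [0,0,0,0.06,0],
  [0,0,0,0.04,0],
  [0,0,0,0.04,0],
  [0,0,0,0,0],
  [0,0,0,0,0],
])

```text
time: 47.78
tool_pos: [607.4, -67.7, 84.4]
tcp_rot: [3.141, -0.0, 0.1]
contact_force: [0.2, -0.8, 0.8]
grip_width: 0.4
```

```bash
python3 - <<'E'
from h import *
st((*C((-49,-68,82)),.1))
E
```

```text
t 47.77 p [607.4 -67.7  84.4] rpy [ 3.141 -0.     0.1  ] F [ 0.2 -0.8  0.8] w 0.4 j [-0.24  0.63  1.46 -0.    1.05  1.23]
tx -0.008 ty -0.017 tz 0.047 spin 0.0003
```

Emit:
servo_tool([
  [0,0,0,0.04,0],
  [0,0,0,0.04,0],
  [0,0,0,0,0],
  [0,0,0,0,0],
])

```text
time: 48.28
tool_pos: [607.6, -67.8, 81.9]
tcp_rot: [3.141, -0.001, 0.101]
contact_force: [-3.5, 0.1, 10.9]
grip_width: 0.4
```

Emit:
servo_tool([
  [0,0,0,-0.5,0],
  [0,0,-0.45,0,0],
  [0,0,-0.45,0,0],
  [0,0,-0.46,0,0],
  [0,0,0,0.3,0],
  [0,0,0,0.14,0],
  [0,0,0,0.04,0],
  [0,0,0,0.04,0],
  [0,0,0,0,0],
  [0,0,0,0,0],
])

```text
time: 49.52
tool_pos: [599.9, 0.4, 81.4]
tcp_rot: [-3.14, 0.0, 0.1]
contact_force: [-9.2, 3.5, 21.9]
grip_width: 0.6
```

Emit:
servo_tool([
  [0,0,0,-0.1,0],
  [0,0,0,-0.5,0],
  [0,0,0,-0.6,0],
  [0,0,0,-0.5,0],
  [0,0,0,0,0],
])

```text
time: 50.15
tool_pos: [601.6, -0.8, 165.4]
tcp_rot: [3.14, -0.003, 0.1]
contact_force: [0.3, 0.8, -0.8]
grip_width: 0.7
```

```bash
python3 - <<'E'
from h import *
st((424.3,-318.5,111,.2))
s=bot.capture('scene');cv2.imwrite('pics/g1.png',s[:,:,::-1])
E
```

```text
t 50.15 p [601.6  -0.8 165.4] rpy [ 3.14e+00 -3.00e-03  1.00e-01] F [ 0.3  0.8 -0.8] w 0.7 j [-0.13  0.53  1.4  -0.    1.21  1.34]
tx -4.160 ty 5.970 tz 1.088 spin -0.0639
```

View pics/g1.png

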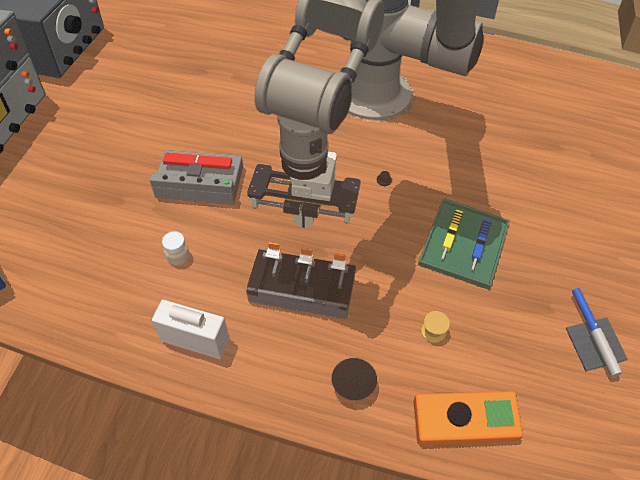

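Emit:
servo_tool([
  [0,-0.32,0.459,0,0],
  [0,-0.32,0.459,0,0],
  [0,-0.32,0.459,0,0],
  [0,-0.32,0.459,0,0],
  [0,-0.32,0.459,0,0],
  [0,-0.32,0.459,0,0],
  [0,-0.32,0.459,0,0],
  [0,-0.32,0.459,0,0],
  [0,-0.32,0.459,0,0],
  [0,-0.32,0.459,0,0],
  [0,-0.32,0.459,0,0],
  [0,-0.32,0.459,0,0],
  [0,-0.32,0.459,0,0],
  [0,0,0,0.4,-0.064],
  [0,0,0,0.4,0],
  [0,0,0,0.3,0],
  [0,0,0,0,0],
])

```text
time: 52.32
tool_pos: [422.6, -317.0, 107.4]
tcp_rot: [-3.138, 0.002, 0.201]
contact_force: [0.7, -0.1, 1.1]
grip_width: 0.3
```

```bash
python3 - <<'E'
from h import *
st((424.3,-318.5,69,.2))
s=bot.capture('scene')
t=bot.capture('top');cv2.imwrite('pics/g2.png',np.hstack([cv2.resize(s[180:310,240:520],(700,325)),])[:,:,::-1]);cv2.imwrite('pics/g3.png',t[:,:,::-1])
E
```

```text
t 52.33 p [ 422.6 -317.   107.4] rpy [-3.138e+00  2.000e-03  2.010e-01] F [ 0.7 -0.1  1.1] w 0.3 j [-0.79  0.48  1.68 -0.    0.99  0.58]
tx 0.027 ty 0.037 tz 0.767 spin 0.0005
```

View pics/g2.png

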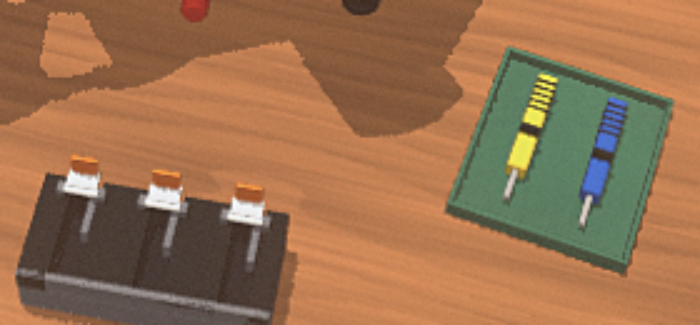

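View pics/g3.png

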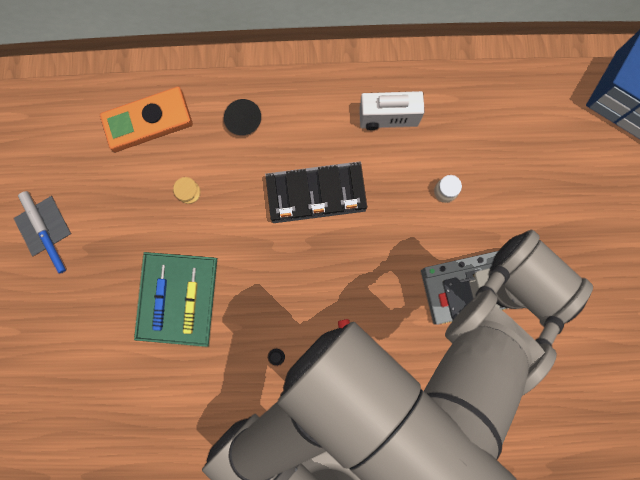

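Both probes lie in the tray (yellow near (190,300), blue near (160,297) in the top view) and all the caps are shut. Now the last press.

Emit:
servo_tool([
  [0,0.027,0.03,0.35,0],
  [0,0,0,0.27,0],
  [0,0,0,0.14,0],
  [0,0,0,0.06,0],
  [0,0,0,0.06,0],
  [0,0,0,0.06,0],
  [0,0,0,0.04,0],
  [0,0,0,0.02,0],
  [0,0,0,0,0],
])

```text
time: 53.55
tool_pos: [424.9, -319.2, 59.8]
tcp_rot: [3.141, 0.0, 0.201]
contact_force: [-4.8, -0.0, 7.1]
grip_width: 0.7
```

Emit:
servo_tool([
  [0,0,0,0.03,0],
  [0,0,0,0.01,0],
  [0,0,0,0,0],
  [0,0,0,0,0],
  [0,0,0,0,0],
  [0,0,0,0,0],
  [0,0,0,0,0],
  [0,0,0,0,0],
  [0,0,0,0,0],
  [0,0,0,0,0],
  [0,0,0,0,0],
  [0,0,0,0,0],
])

```text
time: 55.05
tool_pos: [425.1, -319.4, 59.1]
tcp_rot: [3.14, -0.0, 0.201]
contact_force: [-8.0, 2.2, 19.2]
grip_width: 0.3
```

Emit:
servo_tool([
  [0,0,0,-0.1,0],
  [0,0,0,-0.2,0],
  [0,0,0,-0.5,0],
  [0,0,0,-0.8,0],
  [0,0,0,-0.8,0],
  [0,0,0,-0.5,0],
  [0,0,0,0,0],
  [0,0,0,0,0],
  [0,0,0,0,0],
  [0,0,0,0,0],
])

```text
time: 56.3
tool_pos: [424.8, -318.7, 201.3]
tcp_rot: [-3.14, 0.001, 0.201]
contact_force: [0.5, -0.8, 0.6]
grip_width: 0.5
```

```bash
python3 - <<'E'
from h import *
st()
s=bot.capture('scene');cv2.imwrite('pics/g4.png',s[:,:,::-1])
cv2.imwrite('pics/g5.png',cv2.resize(s[140:220,140:260],None,fx=5,fy=5)[:,:,::-1])
E
```

```text
t 56.3 p [ 424.8 -318.7  201.3] rpy [-3.14e+00  1.00e-03  2.01e-01] F [ 0.5 -0.8  0.6] w 0.5 j [-0.79  0.38  1.55 -0.    1.22  0.58]
```

View pics/g4.png

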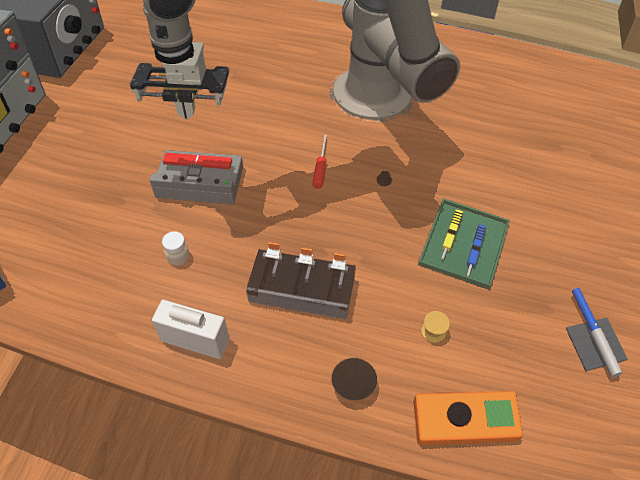

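View pics/g5.png

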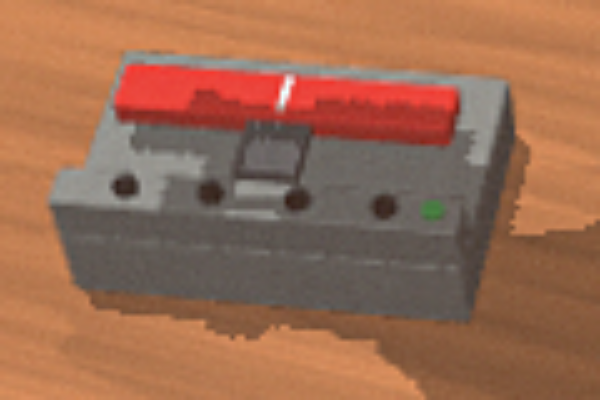

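Blue seems to have shifted slightly in the tray, so I'll look closer.

```bash
python3 - <<'E'
from h import *
s=bot.capture('scene');cv2.imwrite('pics/g6.png',cv2.resize(s[190:300,405:525],None,fx=5,fy=5)[:,:,::-1])
t=bot.capture('top');cv2.imwrite('pics/g7.png',cv2.resize(t[240:360,120:230],None,fx=5,fy=5)[:,:,::-1])
for l in("probe_blue","probe_blue_tip","probe_blue_tail","probe_yellow_tip","probe_yellow_tail"):
  for n in("scene","top"):
    r=pin(n,l)
    if r:
      p=r[0][1];d=p[:2]-[432,312.5];c,q=np.cos(-.11),np.sin(-.11)
      print(l,n,r[0],"tray xy",round(c*d[0]+q*d[1],1),round(-q*d[0]+c*d[1],1))
E
```

```text
probe_blue scene (0.91, array([439.4, 336.9,  12.5])) tray xy 4.7 25.1
probe_blue_tip scene (0.72, array([523.4, 330.7,  16. ])) tray xy 88.8 28.1
probe_blue_tip top (0.74, array([521.4, 336. ,  16.5])) tray xy 86.3 33.2
probe_blue_tail scene (0.83, array([384.6, 341.5,   9.8])) tray xy -50.3 23.6
probe_blue_tail top (0.82, array([385.1, 338.6,  16.1])) tray xy -49.5 20.8
probe_yellow_tip scene (0.78, array([494.9, 272.4,  13.3])) tray xy 66.9 -33.0
probe_yellow_tip top (0.97, array([493.6, 267.7,  14.9])) tray xy 66.1 -37.8
probe_yellow_tail scene (0.59, array([353.8, 288.5,  18.5])) tray xy -75.1 -32.4
probe_yellow_tail top (0.7, array([521. , 332.6,  15.3])) tray xy 86.3 29.7
```

View pics/g6.png

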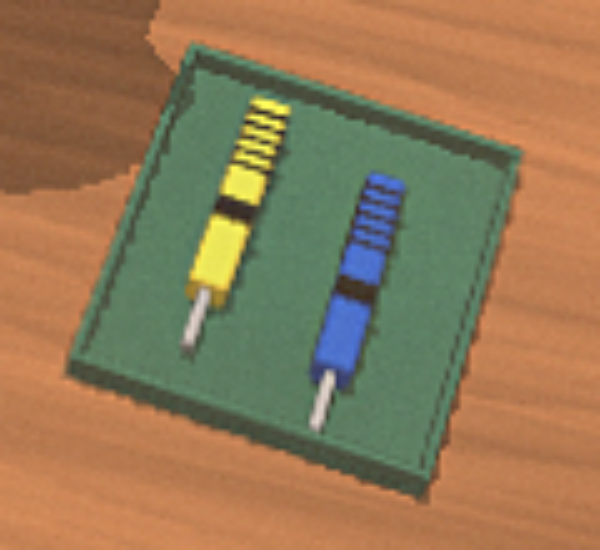

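View pics/g7.png

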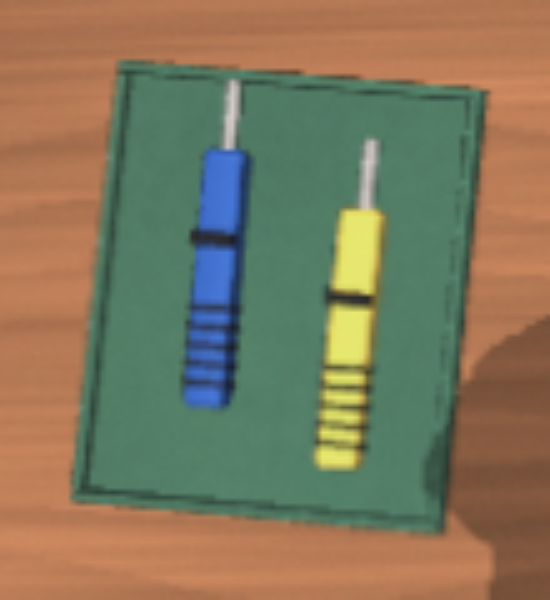

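Blue was knocked about 2 cm along the tray. It still lies flat and wholly inside the walls, so it needs no fixing. Handing in.

```bash
python3 -c "
from plant import bot
print(bot.get_obs()['time'],bot.close_job())"
```

```text
the job is handed in; nothing more can be done
56.95 None
```

The job is done and handed in at about 57 s of the 210 s allowed.

- **Switching off and on:** I pressed the bar at its centre line onto its stop and held it for more than a second, both times (about 18–19 N). It came up again after each press, the last one being the final step. The bar's fully-down position was confirmed by the tool height (about 59 mm) and the force, not by measuring the two ends separately. I could not confirm off and on from the green lamp, which looked green both times.
- **Probes:** The case held two probes, yellow in pocket 0 and blue in pocket 1. Both are out and lie flat in the green tray.
- **Caps:** All three are shut. Pressing down on the two I had opened met firm contact at about 82 mm, the height given for a shut cap.
- **Blue probe knocked:** The last check showed blue had been knocked about 2 cm along the tray during the final press, with the robot well away. It still lies flat inside the walls, its tip 1–4 mm from the +x wall by the network readings. I left it there so that the bar press stayed last.
- **Last network check:** One reading of the yellow probe's tail landed on the blue tip instead; the pictures and the other readings show yellow where I laid it.
- **Other things on the bench:** Nothing else appears to have moved in the pictures.

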